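# Reload the capsule magazine

## Task

Reload the coffee-capsule magazine on the counter: lay the capsule strip on the open loading ledge and push it, nose first, into the channel against the spring follower until its tail has dropped behind the lip and it lies flat on the channel floor. Then swing the hinged keeper rail over it until the rail is fully shut. Leave the can, the cup and the jug where they stand.

Things in the scene. Friction and masses are not known exactly. Their poses are not given: they have to be found in the camera images.
- lip (a point): Fixed steel capsule magazine, a trough 406 mm long, 70 wide. The point is on its centre line on the lip, where the loading ledge ends in a 7 mm step down to the channel floor; at the height of the ledge's top (15 mm above counter). x axis: loading direction, level; y across, z up. Frame for all magazine sizes here. Hinge posts (y -31 mm) and rest posts (y +31) at x 50 and 140, tops z +25 and +22.
- ledge (a point): Middle of the magazine's loading ledge: on its top surface, 80 mm before the lip, axes as the lip's. The ledge spans lip x -160 to 0 mm, open above. A guide 6 mm tall, 5 mm thick runs along each side; the guides taper from 58 mm apart (inside) at the outer end to 46 mm at the lip.
- channel (a point): On the channel floor, centre line, 100 mm past the lip; axes as the lip's. Channel: lip x 0 to 240 mm, floor z -7, inner width 44, walls 6 thick, tops z +7. From x 155 to 240 two inward flanges (underside z +4, top +9, 34 mm apart) cover its edges: the nose must slide in lengthwise under them.
- strip_mid (a point): Capsule strip, stiff white plastic, 0.11 to 0.22 kg, upright on the counter. Base plate 200 x 40 x 6 mm; on it a bar 28 wide, 18 tall (top 24 mm up) from the nose back 152 mm, five silver capsule tops on it (3 mm, look only). x axis to the nose, z up. Site: centre line, 12 mm above underside, at centre of mass; nose x +85, bar's rear face x -67, tail x -115 mm. Grip the bar here across y.
- strip_tail (a point): Thumb deck of the strip: top of the bare base plate (6 mm above underside) at its tail, with 3 small ribs; middle of the deck, 48 mm long, 40 wide; axes as strip_mid. The bar's upright rear face is 24 mm ahead, the tail end 24 mm behind. Push on that face, press on the deck. When pushed over the lip the nose dips first and the tail can rise 9 mm. Seated: 24 mm past the lip, 1 mm below ledge top height.
- follower (a joint): Spring follower, black block 12 mm thick, 40 wide, in the channel: distance pushed back, m. At 0 its face is 160 mm past the lip; it moves along the loading direction to at most 0.058, and a seated strip holds it at 0.040 (tail end against the lip). The spring pushes towards the lip with 1.5 N at 0, 3.5 N at 0.040, and returns it when let go.
- rail (a joint): Keeper rail: opening angle, rad. 0 is fully shut, level over the strip, on a stop; starts open at 2.1 to 2.4, range 0 to 2.5. The hinge axis is parallel to the loading direction at lip y -31 mm, z +25.5 mm. The hinge is stiff (0.04 N m): the rail stays where it is left against its weight and must be pushed all the way.
- rail_bar (a point): Middle of the rail's flat steel bar: 100 mm long (parallel to channel), 16 wide, 5 thick, on two arms, 50 mm from the hinge axis, 95 mm past the lip. Site y axis points from the hinge to the bar, z is the rail's upper side when shut. Shut, it is at lip y +19, z +25.5 mm; open, it leans out up and over the robot's side (-y).
- can_mid (a point): A bystander: plain aluminium drink can, 58 mm across, 135 mm tall; point half-way up. Leave it alone.
- cup_mid (a point): A bystander: paper cup, 80 mm across the rim, 100 mm tall; point half-way up. Leave it alone.
- jug_mid (a point): A bystander: small steel milk jug with a handle, 80 mm across, 85 mm tall; point half-way up. Leave it alone.
Things that resemble listed ones, but are neither listed nor needed, are in the scene too. What is meant by the part that bears strip_mid is not blue, purple or yellow, and is the larger of those in its own colour.

How it is judged:
By the outcome, as a careful person would: the job done as asked, in the order asked, and still so for the second after the job is handed in, with the robot touching nothing.
It also fails if it takes over 61 s, if anything falls off the work surface, if the arm or the gripper's body presses on something with over 40 N, if the wrist force passes 120 N, or if a joint passes its speed limit or range.

## Robot

A 6-joint arm with a two-finger parallel gripper is mounted at the origin on the work surface. World frame = base frame: x ahead of the robot, y to its left, z up, the work surface at z = 0. Lengths are in m, angles in rad, forces in N, time in s.
With the tool pointing down it reaches from about 0.25 to 0.8 m from the base axis. Payload 8.5 kg.
Tool frame: the origin (TCP) lies on the centre line of the jaws, within the pads' length; the fingertips stand 22 mm ahead of it and the grasp point (between the pads) lies 3 mm ahead of it; z points along the fingers, y is the direction in which the jaws open and shut (so a half turn about z gives the same grasp; the last joint's range is limited). The gripper opens to 85 mm and grips with 20 to 120 N. Pads are 22 mm wide; open, the fingers measure 114 mm over their backs; the gripper's body (76 mm by 85 mm) begins 54 mm behind the grasp point. The pads swing forward as they close: fully open they stand 13 mm farther back than shut.
Start: joints at [1.238, 0.238, -0.013, 1.319, 0, 1.571], TCP at [0.171, 0.496, 0.229] pointing down, gripper open.
Joint ranges: [-2.66, 2.66], [-1.03, 1.9], [-1.14, 1.46], [-1.82, 2.27], [-1.45, 1.34], [-3.14, 3.14]. Speed limits (rad/s): [2.22, 2.22, 2.79, 3.14, 3.14, 3.14].

## Interface

Orientations are given as a unit quaternion [w, x, y, z].
In Python, from station import arm, get_image, camera_params gives the robot as it stands.
- The arm moves only by the tool send_rows, never from a script. Its argument "steps" is a list of rows, each an object with "grip": the finger opening in mm, from 0 to 85.4; "slide": the shift along the world's x, y, z in units of 50 mm (1.0 is 50 mm), a list of three; "rotation": the turn, a rotation vector about the world's x, y, z in units of 6 degrees (1.0 is 6 degrees), a list of three. In form: [{"grip": grip, "slide": [tx, ty, tz], "rotation": [ax, ay, az]}, ...]. A call has 1 to 8 rows; each row is the pose to reach, as a shift and turn from the pose commanded when the call began; what a row does not reach only later rows make up. A row lasts 1/10 s, in which the tool goes at most 50 mm and 8.59 degrees, less where a joint would pass 70% of its speed; a pose out of reach is approached as far as the arm can. A call with a gripper value outside its range is refused whole. The fingers move at their own pace and stop on an object; the grip force is fixed at half the most. Time passes only in rows, so rows that repeat a pose let the fingers close. It gives the time, the measured TCP pose, the force and the opening at its end, in the units of the state.
- arm.sense(): the state, without advancing time (a new reading comes with each control period).
- get_image(name): name is "side" or "top"; returns (picture, depth): 384x512x3 uint8, blue, green, red; 384x512 float32, m along the optical axis (not along the pixel's ray), 0 where there is no reading.
- camera_params(name): a dict with "vertical_fov" (degrees; the focal length in pixels is half the picture's height over the tangent of half this angle, whatever the lens; pixels are square), "cx", "cy" (the principal point, pixels), "camera_from_world" (4x4, takes a point from world to camera coordinates). Camera axes: x right, y up, looking along -z (the intrinsics and any distortion apply to the point x, -y, -z); pixel columns grow to the right and rows downward; lengths in m; the calibration is good to about 2 mm. A picture is of the moment at which its call begins. camera_params takes no time and is no camera call.
- arm.job_done(): hands the job in, once; it reports no verdict.
The state is a dict: "clock": time; "joints": joint angles; "joint_velocities": joint speeds; "joint_efforts": joint torques, N m; "ee_pos": TCP position; "tcp_rot": TCP orientation; "force": force on the tool from outside, world axes, zero at the start; "moment": the same for the moment, N m; "width": finger opening in m.
Only numpy, scipy, OpenCV 4.12 (cv2) and the standard library are available. Lean on these libraries where they do the work, as an engineer would, in place of code of your own. Each camera call takes 0.05 s, during which the arm holds its last target.

## Working session

There is one attempt and no reset: what is moved stays moved. The work goes in short steps, Python scripts to look and compute and a tool call to move; the robot and the scene stay as the last step left them, time stands still between calls to the robot, and variables do not carry over. Pictures are saved under pics/ and viewed, and the job is handed in when it is done.

Besides the shell and the picture viewer there is one more tool, called after ">>>" in YAML: its name, and indented under it one key for each argument. send_rows: Moves the arm, as the interface text tells. Its arguments: {"type":"object","properties":{"steps":{"type":"array","items":{"type":"object","properties":{"grip":{"type":"number"},"slide":{"type":"array","items":{"type":"number"}},"rotation":{"type":"array","items":{"type":"number"}}}}}},"required":["steps"]}

```bash
ls; mkdir -p pics; python3 - <<'E'
from station import arm,get_image,camera_params
import cv2,numpy as np
for n in("side","top"):
    im,d=get_image(n); cv2.imwrite(f"pics/{n}0.png",im); np.save(f"pics/{n}0.npy",d)
    p=camera_params(n);print(n,{k:(np.round(v,4).tolist() if hasattr(v,'__len__') else v) for k,v in p.items()}, (d>0).mean())
print(arm.sense())
E
```

```text
pics
side {'vertical_fov': 53.294331407850464, 'cx': 252.80876088468705, 'cy': 192.31310710307153, 'camera_from_world': [[0.7822, -0.6228, 0.0179, -0.3718], [0.3731, 0.4911, 0.7872, -0.2477], [-0.4991, -0.609, 0.6165, -0.9428], [0.0, 0.0, 0.0, 1.0]]} 0.9960225423177084
top {'vertical_fov': 48.9797750399482, 'cx': 261.63008202176104, 'cy': 190.97560078707394, 'camera_from_world': [[0.0268, -0.9996, 0.0112, 0.01], [0.9952, 0.0277, 0.0943, -0.5022], [-0.0946, 0.0086, 0.9955, -1.2373], [0.0, 0.0, 0.0, 1.0]]} 0.9961191813151041
{'clock': 0.1, 'joints': array([ 1.23798566e+00,  2.38710012e-01, -1.41977219e-02,  1.31918068e+00,
       -1.93685376e-05,  1.57081088e+00]), 'joint_velocities': array([-7.81019583e-05, -2.17482153e-03,  1.56398351e-04, -6.24454589e-04,
        3.81915201e-04,  2.53653367e-03]), 'joint_efforts': array([ 2.91465458e-04, -5.39721036e+01,  3.46996379e+01,  1.34142040e-02,
       -4.85016903e-05, -1.72913519e-05]), 'ee_pos': array([0.17139851, 0.49582843, 0.22893675]), 'tcp_rot': array([-9.74544662e-05,  1.65645553e-01,  9.86185142e-01, -6.38724117e-04]), 'force': array([-0.58059   , -1.02073533,  0.09689062]), 'moment': array([ 0.06963033, -0.01896556, -0.03461015]), 'width': 0.0857305180938039}
```

View pics/side0.png

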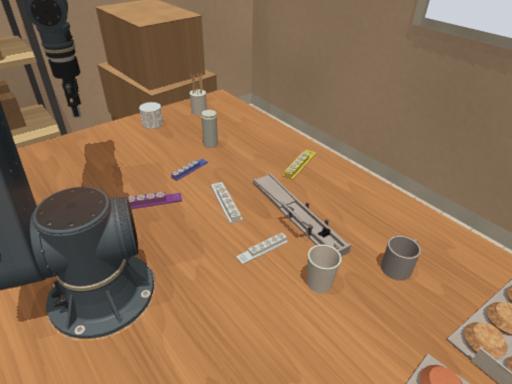

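View pics/top0.png

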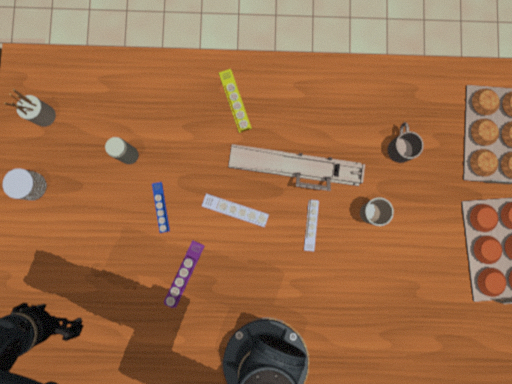

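```bash
cat > h.py <<'E'
import numpy as np,cv2
from station import camera_params
P={n:camera_params(n) for n in("side","top")}
def K(n):
    p=P[n];f=192/np.tan(np.radians(p["vertical_fov"]/2));return f,p["cx"],p["cy"]
def ray(n,u,v):
    f,cx,cy=K(n);T=np.array(P[n]["camera_from_world"])
    d=np.array([(u-cx)/f,-(v-cy)/f,-1.]);R=T[:3,:3]
    return -R.T@T[:3,3],R.T@d
def onz(n,u,v,z):
    o,d=ray(n,u,v);return o+d*(z-o[2])/d[2]
def dep(n,u,v,D):
    o,d=ray(n,u,v);return o+d*D
def proj(n,X):
    f,cx,cy=K(n);T=np.array(P[n]["camera_from_world"]);X=np.atleast_2d(X)
    c=X@T[:3,:3].T+T[:3,3];return np.c_[cx+f*c[:,0]/-c[:,2],cy-f*c[:,1]/-c[:,2]]
def cloud(n,D):
    f,cx,cy=K(n);T=np.array(P[n]["camera_from_world"]);v,u=np.mgrid[:384,:512]
    c=np.stack([(u-cx)/f*D,-(v-cy)/f*D,-D],-1);return (c-T[:3,3])@T[:3,:3]
E
python3 - <<'E'
from h import *
im=cv2.imread("pics/top0.png");s=cv2.imread("pics/side0.png")
cv2.imwrite("pics/topcrop.png",cv2.resize(im[130:265,190:390],None,fx=4,fy=4,interpolation=cv2.INTER_CUBIC))
cv2.imwrite("pics/sidecrop.png",cv2.resize(s[165:275,200:360],None,fx=5,fy=5,interpolation=cv2.INTER_CUBIC))
for n in("top","side"):
    D=np.load(f"pics/{n}0.npy");X=cloud(n,D)
    for (u,v) in ([(235,210),(312,225),(180,270),(200,100),(280,250),(240,157),(260,160),(400,240)] if n=="top" else [(225,200),(262,247),(230,270),(300,200),(350,290),(275,195)]):
        print(n,u,v,X[v,u].round(4),onz(n,u,v,0).round(4))
# white strips
hsv=cv2.cvtColor(im,cv2.COLOR_BGR2HSV)
m=((hsv[...,1]<60)&(hsv[...,2]>120)).astype(np.uint8)
c,_=cv2.findContours(m,0,2)
for k in c:
    if cv2.contourArea(k)>100:
        r=cv2.minAreaRect(k);b=cv2.boxPoints(r);print(np.round(r[0]),np.round(r[1]),[onz("top",*q,0.006)[:2].round(3).tolist() for q in b])
E
```

```text
top 235 210 [0.4425 0.1013 0.0259] [0.4438 0.1027 0.    ]
top 312 225 [ 0.4044 -0.1293  0.0196] [ 0.4047 -0.1318  0.    ]
top 180 270 [0.2623 0.2568 0.0239] [0.26  0.261 0.   ]
top 200 100 [0.782  0.2222 0.0014] [0.7824 0.2225 0.    ]
top 280 250 [ 0.3272 -0.0365  0.0007] [ 0.3271 -0.0366  0.    ]
top 240 157 [0.6039 0.0919 0.0166] [0.6068 0.0926 0.    ]
top 260 160 [0.5975 0.0311 0.0107] [0.5993 0.031  0.    ]
top 400 240 [ 0.3667 -0.3988  0.0009] [ 0.3667 -0.3991  0.    ]
side 225 200 [0.4303 0.0832 0.0285] [0.4499 0.1122 0.    ]
side 262 247 [ 0.3985 -0.1362  0.0209] [ 0.4119 -0.1212  0.    ]
side 230 270 [ 0.2912 -0.1351  0.0019] [ 0.2921 -0.1338  0.    ]
side 300 200 [ 0.6451 -0.0335 -0.0019] [ 0.6434 -0.0351  0.    ]
side 350 290 [ 0.491  -0.3717  0.0026] [ 0.493  -0.3707  0.    ]
side 275 195 [0.581  0.0183 0.0169] [0.5958 0.0338 0.    ]
[177. 286.] [ 9. 18.] [[0.196, 0.29], [0.244, 0.267], [0.233, 0.243], [0.185, 0.265]]
[186. 267.] [ 8. 20.] [[0.248, 0.267], [0.301, 0.243], [0.29, 0.22], [0.238, 0.244]]
[311. 225.] [11. 51.] [[0.329, -0.106], [0.483, -0.119], [0.48, -0.151],
[... 202 characters left out ...]
235. 210.] [67. 14.] [[0.453, 0.205], [0.493, 0.194], [0.434, 0.0], [0.394, 0.013]]
[ 17. 183.] [30. 30.] [[0.463, 0.807], [0.555, 0.808], [0.551, 0.717], [0.459, 0.716]]
[296. 165.] [134.  23.] [[0.574, 0.128], [0.645, 0.12], [0.596, -0.289], [0.526, -0.279]]
[115. 147.] [20. 19.] [[0.626, 0.516], [0.669, 0.477], [0.627, 0.432], [0.584, 0.471]]
[407. 144.] [31. 24.] [[0.671, -0.36], [0.724, -0.417], [0.652, -0.481], [0.6, -0.424]]
[ 28. 107.] [24. 23.] [[0.779, 0.785], [0.781, 0.714], [0.706, 0.709], [0.704, 0.779]]
[488. 134.] [95. 47.] [[0.85, -0.6], [0.855, -0.748], [0.555, -0.739], [0.551, -0.594]]
[255.  28.] [511.  57.] [[0.899, 0.847], [1.084, 0.863], [1.138, -0.756], [0.949, -0.75]]
```

View pics/topcrop.png

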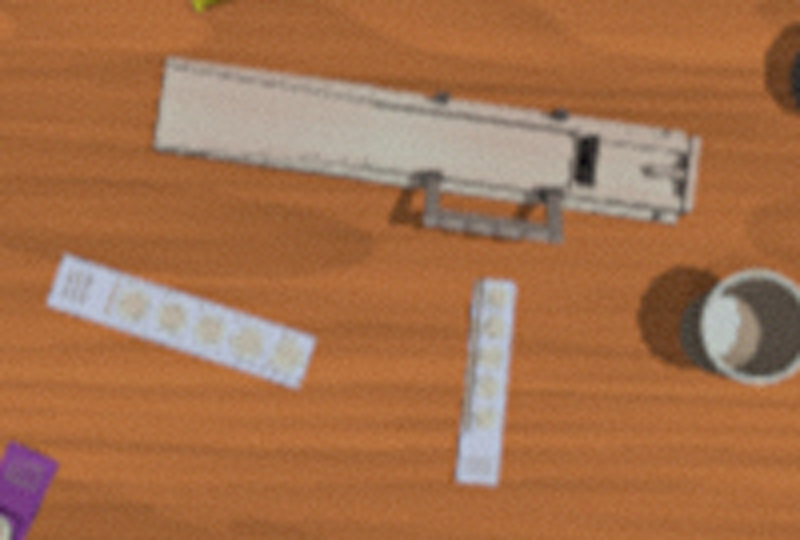

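View pics/sidecrop.png

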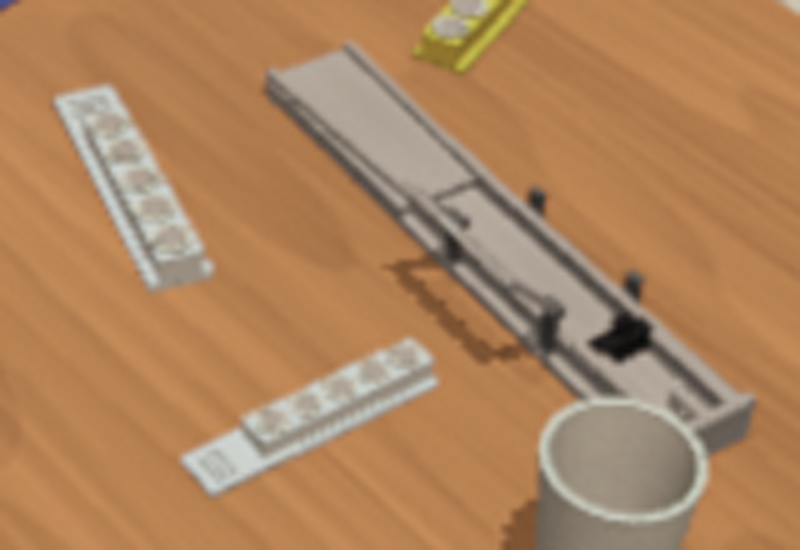

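Top image: two white strips. A is at (235,210), about 200x40 mm, and B is at (311,225), about 155x32 mm. A matches the description: it is the larger of the white ones and matches the 200x40 plate. Its tail deck is at upper left and its nose at lower right. In the crops, the magazine's ledge is at the left end of its long body, (231,157), and the rail is open toward the robot. Next I'll measure the poses.

```bash
cat > m.py <<'E'
from h import *
im=cv2.imread("pics/top0.png")
D=np.load("pics/top0.npy");X=cloud("top",D)
hsv=cv2.cvtColor(im,cv2.COLOR_BGR2HSV)
print("cam",[ray(n,0,0)[0].round(3) for n in P])
big=cv2.resize(im,None,fx=4,fy=4,interpolation=cv2.INTER_CUBIC)
hb=cv2.cvtColor(big,cv2.COLOR_BGR2HSV)
m=((hb[...,1]<75)&(hb[...,2]>110)).astype(np.uint8)
for (u,v,nm) in [(235,210,"strip"),(255,158,"mag")]:
    n,l=cv2.connectedComponents(m)[:2]
    k=(l==l[v*4,u*4]).astype(np.uint8)
    c=max(cv2.findContours(k,0,1)[0],key=cv2.contourArea)[:,0].astype(float)
    pts=(c+.5)/4-.5
    for z in ((0.003,0.006) if nm=="strip" else (0.01,0.021)):
        W=np.array([onz("top",a,b,z)[:2] for a,b in pts]).astype(np.float32)*1000
        r=cv2.minAreaRect(W);print(nm,z,np.round(r[0],1),np.round(r[1],1),round(r[2],2),cv2.boxPoints(r).round(0).tolist())
    small=k[2::4,2::4].astype(bool)
    Q=X[small]
    print(" z percentiles",np.percentile(Q[:,2],[5,25,50,75,95]).round(4))
    if nm=="strip":
        B=Q[(Q[:,2]>.017)&(Q[:,2]<.04)][:,:2]; r=cv2.minAreaRect((B*1000).astype(np.float32)); print(" bar",len(B),B.mean(0).round(4),np.round(r[0],1),np.round(r[1],1),r[2])
        mu=B.mean(0);w=np.linalg.svd(B-mu)[2][0];print(" dir",w)
E
python3 m.py
python3 - <<'E'
import cv2
im=cv2.imread("pics/top0.png")
cv2.imwrite("pics/magcrop.png",cv2.resize(im[140:195,225:370],None,fx=5.5,fy=5.5,interpolation=cv2.INTER_CUBIC))
E
```

```text
cam [array([-0.087, -0.684,  0.783]), array([0.382, 0.034, 1.279])]
strip 0.003 [444.  103.2] [203.9  43.7] 73.13 [[393.0, 12.0], [435.0, -1.0], [495.0, 194.0], [453.0, 207.0]]
strip 0.006 [443.9 103. ] [203.4  43.6] 73.13 [[393.0, 12.0], [435.0, -1.0], [494.0, 194.0], [453.0, 207.0]]
 z percentiles [0.0008 0.0057 0.0196 0.0256 0.0291]
 bar 482 [0.4377 0.0805] [437.8  80.6] [151.2  27.5] 73.10750579833984
 dir [0.28944824 0.95719367]
mag 0.01 [571.9 -78.1] [411.8 100.3] 83.29 [[498.0, -277.0], [598.0, -288.0], [646.0, 121.0], [546.0, 132.0]]
mag 0.021 [570.2 -77.1] [408.2  99.4] 83.29 [[497.0, -274.0], [596.0, -286.0], [643.0, 120.0], [545.0, 131.0]]
 z percentiles [0.005  0.0092 0.0143 0.0198 0.0618]
```

View pics/magcrop.png

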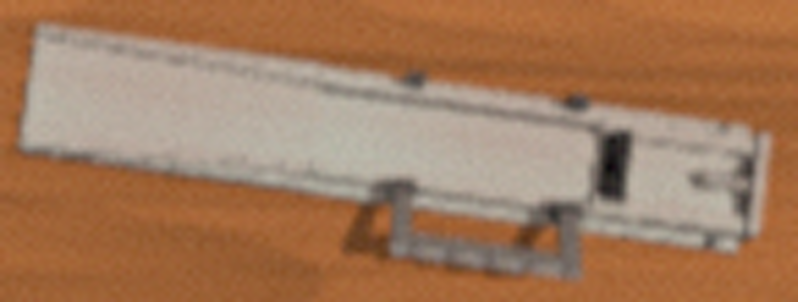

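```bash
python3 - <<'E'
from h import *
f=lambda u,v,z:onz("top",225+(u+.5)/5.5-.5,140+(v+.5)/5.5-.5,z)[:2]*1000
rp=[f(415,78,.037),f(577,102,.037)];hp=[f(398,187,.040),f(562,210,.040)]
print("rest",rp,"hinge",hp)
d=rp[1]-rp[0];print(np.linalg.norm(d),np.degrees(np.arctan2(*d[::-1])));d=hp[1]-hp[0];print(np.linalg.norm(d),np.degrees(np.arctan2(*d[::-1])))
print("mid posts (x=95,y=0)",sum(rp+hp)/4)
e=[f(37,24,.021),f(22,150,.021)];print("outer end",e,sum(e)/2,np.linalg.norm(e[0]-e[1]))
e2=[f(769,135,.022),f(757,235,.022)];print("far end",e2,sum(e2)/2,np.linalg.norm(e2[0]-e2[1]))
x=sum(e2)/2-sum(e)/2;print(np.linalg.norm(x),np.degrees(np.arctan2(*x[::-1])))
# follower black
im=cv2.imread("pics/top0.png");big=cv2.resize(im,None,fx=4,fy=4,interpolation=cv2.INTER_CUBIC)
k=(big.max(2)<60).astype(np.uint8);k[:140*4]=0;k[190*4:]=0;k[:,:320*4]=0;k[:,350*4:]=0
c=max(cv2.findContours(k,0,1)[0],key=cv2.contourArea)[:,0]
W=np.array([onz("top",(a+.5)/4-.5,(b+.5)/4-.5,.022)[:2]*1000 for a,b in c],np.float32);r=cv2.minAreaRect(W);print("follower",r,cv2.boxPoints(r).tolist())
for n in("top","side"):
    X=cloud(n,np.load(f"pics/{n}0.npy")).reshape(-1,3)*1000
    a=np.radians(-96.71);ex=np.array([np.cos(a),np.sin(a)]);ey=np.array([-ex[1],ex[0]])
    o=sum(e)/2+160*ex
    q=X[:,:2]-o;x=q@ex;y=q@ey;s=(abs(y)<60)
    print(n,"o",o)
    for x0 in range(-150,250,40):
        b=s&(abs(x-x0)<20)
        print(x0,[(int(t),round(float(np.median(X[b&(abs(y-t)<2),2])),0) if (b&(abs(y-t)<2)).sum() else None) for t in range(-46,48,4)])
E
```

```text
rest [array([615.25396706, -87.96926277]), array([ 604.58915006, -176.25850594])] hinge [array([554.86979553, -79.57752675]), array([ 544.86498327, -168.3273252 ])]
88.93103384174115 -96.88762017790623
89.31194205163307 -96.43182999302668
mid posts (x=95,y=0) [ 579.89447398 -128.03315517]
outer end [array([642.35798566, 119.21691692]), array([572.11421837, 125.07235904])] [607.23610201 122.14463798] 70.48739635733602
far end [array([ 591.95438344, -284.66988833]), array([ 536.45279178, -278.29255594])] [ 564.20358761 -281.48122213] 55.866779442490405
405.91333095344027 -96.08559320506373
follower ((573.0420532226562, -198.5699462890625), (11.190975189208984, 32.91794967651367), 83.27449035644531) [[556.0410766601562, -202.19937133789062], [588.7324829101562, -206.05447387695312], [590.0430297851562, -194.94052124023438], [557.3516235351562, -191.08541870117188]]
top o [588.54104981 -36.75940547]
-150 [(-46, -1.0), (-42, 1.0), (-38, -0.0), (-34, -1.0), (-30, 18.0), (-26, 19.0), (-22, 14.0), (-18, 15.0), (-14, 14.0), (-10, 14.0), (-6, 16.0), (-2, 14.0), (2, 15.0), (6, 14.0), (10, 15.0)
[... 5000 characters left out ...]
(14, 10.0), (18, 9.0), (22, 18.0), (26, 20.0), (30, 27.0), (34, 28.0), (38, None), (42, None), (46, None)]
170 [(-46, 1.0), (-42, 1.0), (-38, -0.0), (-34, 4.0), (-30, 8.0), (-26, 16.0), (-22, 24.0), (-18, 25.0), (-14, 27.0), (-10, 28.0), (-6, 30.0), (-2, 24.0), (2, 25.0), (6, 20.0), (10, 12.0), (14, 10.0), (18, 21.0), (22, 21.0), (26, 24.0), (30, 24.0), (34, None), (38, None), (42, None), (46, None)]
210 [(-46, None), (-42, None), (-38, None), (-34, None), (-30, None), (-26, 22.0), (-22, 25.0), (-18, 25.0), (-14, 25.0), (-10, None), (-6, None), (-2, 23.0), (2, 10.0), (6, 9.0), (10, 8.0), (14, 9.0), (18, 22.0), (22, 22.0), (26, 23.0), (30, 24.0), (34, None), (38, None), (42, None), (46, 3.0)]
```

```bash
cat >> h.py <<'E'
A=np.radians(-96.5);EX=np.array([np.cos(A),np.sin(A)]);EY=np.array([-EX[1],EX[0]]);L0=np.array([.5915,-.0355])
def w(x,y): return L0+EX*x/1000+EY*y/1000
def toL(X):
    X=np.asarray(X);q=X[...,:2]-L0;return np.stack([q@EX,q@EY,X[...,2]-.015],-1)*1000
E
python3 - <<'E'
from h import *
print(onz("side",200+440/5,165+198/5,.015)*1000, toL(onz("side",200+440/5,165+198/5,.015)))
for n in("top","side"):
    q=toL(cloud(n,np.load(f"pics/{n}0.npy")).reshape(-1,3));s=abs(q[:,1])<14
    print(n,[(x0,round(float(np.mean(q[s&(abs(q[:,0]-x0)<2.5),2])),1)) for x0 in (-175,-170,-165,-160,-155,-15,-10,-5,0,5,10,15,20,140,145,150,155,160,165,170,175,180,235,240,245,250,255)])
    # rail bar points
    r=q[(q[:,2]>30)&(q[:,0]>30)&(q[:,0]<160)&(q[:,1]<-15)&(q[:,1]>-90)];print(len(r),r.mean(0),r.max(0),r.min(0))
    r=r[r[:,2]>42];print(len(r),r.mean(0))
for t in [(591.8,122,0)]:pass
E
```

```text
[583.32073763 -41.13271502  15.        ] [ 6.52242590e+00 -7.48904345e+00  1.38777878e-14]
top [(-175, -13.3), (-170, -15.6), (-165, -13.7), (-160, -5.4), (-155, -0.5), (-15, -0.6), (-10, -0.3), (-5, 0.7), (0, -3.6), (5, -5.9), (10, -6.2), (15, -6.7), (20, -7.1), (140, -7.0), (145, -6.7), (150, -6.8), (155, -6.8), (160, 4.5), (165, 18.3), (170, 16.2), (175, -6.7), (180, -6.0), (235, -0.7), (240, 7.5), (245, 15.2), (250, nan), (255, -14.8)]
222 [ 94.61640123 -57.7578652   58.15721576] [144.97532432 -26.33690542  72.33726999] [ 44.34785254 -71.85402691  30.05200147]
187 [ 93.50339351 -62.09850414  62.57569721]
side [(-175, -13.2), (-170, nan), (-165, nan), (-160, -0.3), (-155, 1.6), (-15, 0.8), (-10, 1.5), (-5, 0.9), (0, -0.4), (5, -4.2), (10, -5.6), (15, -5.6), (20, -5.7), (140, -5.9), (145, -4.9), (150, nan), (155, nan), (160, 15.4), (165, 18.9), (170, 13.1), (175, 4.6), (180, -6.0), (235, 9.8), (240, 15.0), (245, 4.1), (250, -5.2), (255, -13.8)]
103 [105.80299545 -61.34754556  59.27562383] [147.98534234 -31.12717612  72.80011393] [ 44.89524195 -75.44140298  30.85237016]
85 [104.19428241 -66.60841507  64.60564688]
  return _methods._mean(a, axis=axis, dtype=dtype,
  ret = ret.dtype.type(ret / rcount)
```

>>> send_rows:
  steps:
    - {"grip": 60,"slide": [5.38,-8.13,-2.0],"rotation": [0,0,-14.63]}
    - {"grip": 60,"slide": [5.38,-8.13,-2.0],"rotation": [0,0,-14.63]}
    - {"grip": 60,"slide": [5.38,-8.13,-2.0],"rotation": [0,0,-14.63]}
    - {"grip": 60,"slide": [5.38,-8.13,-2.0],"rotation": [0,0,-14.63]}
    - {"grip": 60,"slide": [5.38,-8.13,-2.0],"rotation": [0,0,-14.63]}
    - {"grip": 60,"slide": [5.38,-8.13,-2.0],"rotation": [0,0,-14.63]}
    - {"grip": 60,"slide": [5.38,-8.13,-2.0],"rotation": [0,0,-14.63]}
    - {"grip": 60,"slide": [5.38,-8.13,-2.0],"rotation": [0,0,-14.63]}

```text
clock: 0.9
ee_pos: [0.3883, 0.1675, 0.1487]
tcp_rot: [-0.0, 0.696, 0.718, 0.0]
force: [0.1, 1.2, -0.4]
width: 0.0601
```

```bash
cat > st.py <<'E'
from station import arm
import numpy as np
from scipy.spatial.transform import Rotation as R
from h import toL
s=arm.sense();q=s["tcp_rot"];M=R.from_quat(np.r_[q[1:],q[0]]).as_matrix()
print("t",s["clock"],"tcp",s["ee_pos"].round(4),"L",toL(s["ee_pos"]).round(1),"tipL",toL(s["ee_pos"]+.022*M[:,2]).round(1),"jaw",np.degrees(np.arctan2(M[1,1],M[0,1])).round(2),"z",M[:,2].round(3),"F",s["force"].round(1),"w",round(s["width"]*1000,1),"j",s["joints"].round(2))
E
python3 st.py
```

```text
t 0.9 tcp [0.3883 0.1675 0.1487] L [-178.7 -224.9  133.7] tipL [-178.7 -224.9  111.7] jaw 1.83 z [ 0.  0. -1.] F [ 0.1  1.2 -0.4] w 60.1 j [ 0.41  0.11 -0.39  1.07  0.    1.95]
```

>>> send_rows:
  steps:
    - {"grip": 60,"slide": [1.04,-1.57,-0.9],"rotation": [0,0,-3.12]}
    - {"grip": 60,"slide": [1.04,-1.57,-0.9],"rotation": [0,0,-3.12]}
    - {"grip": 60,"slide": [1.04,-1.57,-0.9],"rotation": [0,0,-3.12]}
    - {"grip": 60,"slide": [1.04,-1.57,-0.9],"rotation": [0,0,-3.12]}
    - {"grip": 60,"slide": [1.04,-1.57,-0.9],"rotation": [0,0,-3.12]}

```text
clock: 1.4
ee_pos: [0.4394, 0.0913, 0.1042]
tcp_rot: [-0.0, 0.801, 0.599, -0.0]
force: [-1.4, 0.1, -0.7]
width: 0.0603
```

```bash
python3 st.py; python3 - <<'E'
from station import get_image
import cv2
for n,(a,b,c,d) in {"top":(150,250,180,300),"side":(120,240,170,300)}.items():
    i,_=get_image(n);cv2.imwrite(f"pics/{n}1.png",cv2.resize(i[a:b,c:d],None,fx=5,fy=5,interpolation=2))
E
```

```text
t 1.4 tcp [0.4394 0.0913 0.1042] L [-108.8 -165.5   89.2] tipL [-108.8 -165.5   67.2] jaw -16.45 z [-0.001  0.    -1.   ] F [-1.4  0.1 -0.7] w 60.3 j [ 0.2   0.19 -0.41  0.96  0.    2.06]
```

View pics/side1.png

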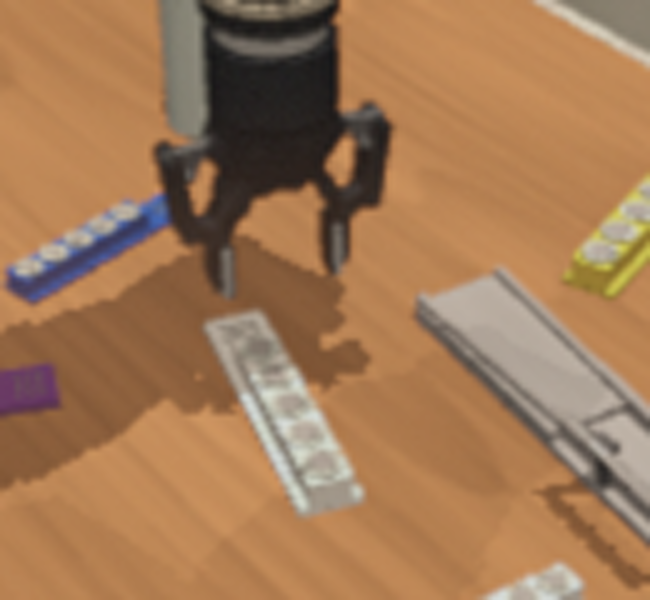

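>>> send_rows:
  steps:
    - {"grip": 60,"slide": [0.01,0,-0.7],"rotation": [0,0,0]}
    - {"grip": 60,"slide": [0.01,0,-1.2],"rotation": [0,0,0]}
    - {"grip": 60,"slide": [0.01,0,-1.46],"rotation": [0,0,0]}
    - {"grip": 60,"slide": [0.01,0,-1.46],"rotation": [0,0,0]}

```text
clock: 1.9
ee_pos: [0.4388, 0.0918, 0.0302]
tcp_rot: [-0.001, 0.801, 0.599, -0.001]
force: [-0.3, -0.8, -0.1]
width: 0.0597
```

```bash
python3 st.py
```

```text
t 1.9 tcp [0.4388 0.0918 0.0302] L [-109.2 -166.2   15.2] tipL [-109.2 -166.2   -6.8] jaw -16.38 z [-0.002 -0.    -1.   ] F [-0.3 -0.8 -0.1] w 59.7 j [ 0.21  0.28 -0.53  0.77  0.    2.06]
```

>>> send_rows:
  steps:
    - {"grip": 60,"slide": [0.03,-0.05,0.0],"rotation": [0,0,-0.08]}
    - {"grip": 60,"slide": [0.03,-0.05,0.0],"rotation": [0,0,-0.08]}
    - {"grip": 20,"slide": [0.03,-0.05,0.0],"rotation": [0,0,-0.08]}
    - {"grip": 20,"slide": [0.03,-0.05,0.0],"rotation": [0,0,-0.08]}
    - {"grip": 20,"slide": [0.03,-0.05,0.0],"rotation": [0,0,-0.08]}
    - {"grip": 20,"slide": [0.03,-0.05,0.0],"rotation": [0,0,-0.08]}

```text
clock: 2.5
ee_pos: [0.4418, 0.0884, 0.0313]
tcp_rot: [0.0, 0.804, 0.595, 0.0]
force: [-0.3, -0.3, 0.3]
width: 0.02
```

```bash
python3 st.py
```

```text
t 2.5 tcp [0.4418 0.0884 0.0313] L [-106.1 -162.7   16.3] tipL [-106.1 -162.7   -5.7] jaw -17.03 z [ 0.  0. -1.] F [-0.3 -0.3  0.3] w 20.0 j [ 0.2   0.28 -0.52  0.77  0.    2.07]
```

```bash
cat > look.py <<'E'
import sys,cv2,numpy as np
from station import get_image
k=sys.argv[1]
def go(n,a,b,c,d,f):
    i,D=get_image(n);cv2.imwrite(f"pics/{n}{k}.png",cv2.resize(i[a:b,c:d],None,fx=f,fy=f,interpolation=2));cv2.imwrite(f"pics/{n}{k}_full.png",i);np.save(f"pics/{n}{k}.npy",D)
v=list(map(int,sys.argv[3:]))
go(sys.argv[2],*v)
E
python3 look.py 2 side 150 250 180 300 6;python3 look.py 2 top 160 250 190 310 6;python3 st.py
```

```text
t 2.6 tcp [0.4418 0.0884 0.0311] L [-106.1 -162.8   16.1] tipL [-106.1 -162.8   -5.9] jaw -17.03 z [-0.  0. -1.] F [-0.6 -0.4 -0.1] w 20.0 j [ 0.2   0.28 -0.52  0.77  0.    2.07]
```

View pics/side2.png

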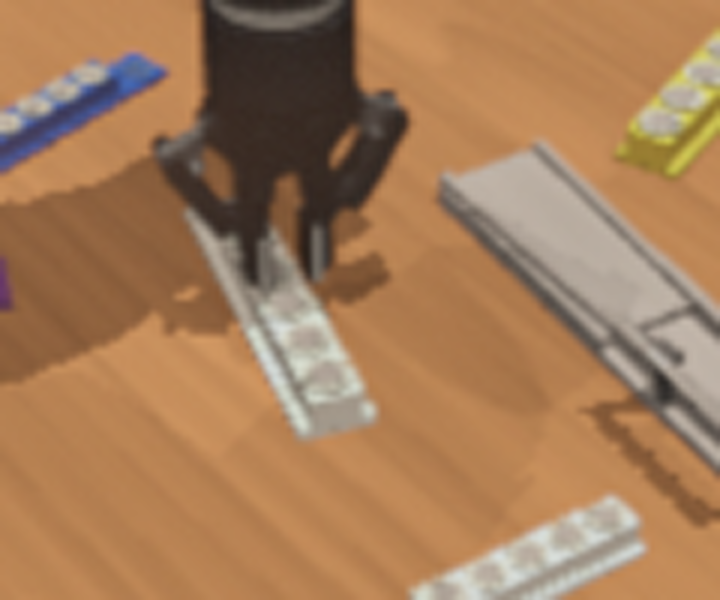

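View pics/top2.png

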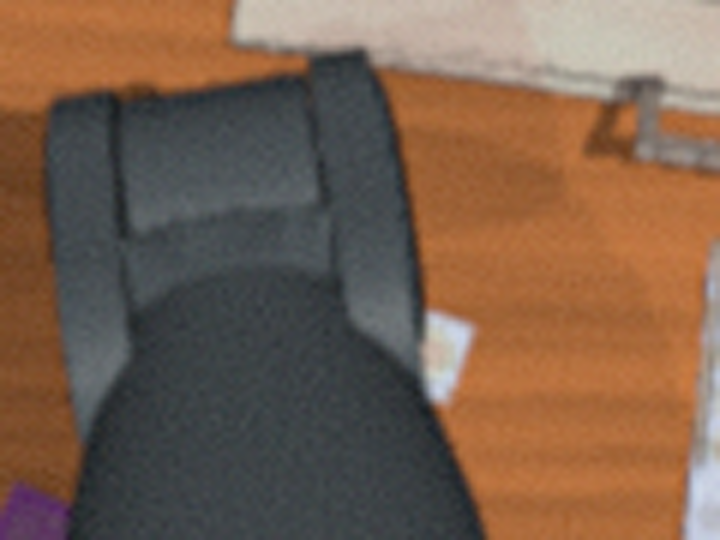

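```bash
python3 - <<'E'
from h import *
D=np.load("pics/side2.npy");X=cloud("side",D)*1000
im=cv2.imread("pics/side2_full.png")
for v in range(186,202):
    print(v,[(u,*X[v,u].round(0).astype(int),int(im[v,u].mean())) for u in range(220,238,2)])
i=im[170:215,205:255];cv2.imwrite("pics/z2.png",cv2.resize(i,None,fx=14,fy=14,interpolation=cv2.INTER_NEAREST))
E
```

```text
186 [(220, np.int64(418), np.int64(89), np.int64(85), 45), (222, np.int64(421), np.int64(83), np.int64(88), 43), (224, np.int64(427), np.int64(81), np.int64(86), 56), (226, np.int64(497), np.int64(174), np.int64(-2), 89), (228, np.int64(499), np.int64(164), np.int64(3), 90), (230, np.int64(452), np.int64(86), np.int64(72), 43), (232, np.int64(451), np.int64(73), np.int64(80), 43), (234, np.int64(456), np.int64(69), np.int64(80), 42), (236, np.int64(522), np.int64(150), np.int64(0), 86)]
187 [(220, np.int64(416), np.int64(87), np.int64(84), 43), (222, np.int64(420), np.int64(82), np.int64(84), 45), (224, np.int64(428), np.int64(83), np.int64(80), 67), (226, np.int64(493), np.int64(167), np.int64(0), 94), (228, np.int64(499), np.int64(164), np.int64(-1), 90), (230, np.int64(451), np.int64(84), np.int64(69), 41), (232, np.int64(452), np.int64(75), np.int64(74), 65), (234, np.int64(458), np.int64(72), np.int64(73), 47), (236, np.int64(519), np.int64(146), np.int64(1), 91)]
188 [(220, np.int64(417), np.int64(89), np.int64(78), 44), (222, np.int64(421), np.int64(83), np.int64(80), 44), (22
[... 6131 characters left out ...]
441), np.int64(72), np.int64(30), 150), (232, np.int64(468), np.int64(99), np.int64(-1), 164), (234, np.int64(472), np.int64(94), np.int64(1), 97), (236, np.int64(476), np.int64(88), np.int64(3), 113)]
201 [(220, np.int64(430), np.int64(112), np.int64(6), 166), (222, np.int64(427), np.int64(95), np.int64(19), 122), (224, np.int64(427), np.int64(83), np.int64(26), 190), (226, np.int64(432), np.int64(80), np.int64(26), 170), (228, np.int64(434), np.int64(73), np.int64(29), 162), (230, np.int64(442), np.int64(73), np.int64(26), 162), (232, np.int64(447), np.int64(69), np.int64(25), 174), (234, np.int64(471), np.int64(92), np.int64(-1), 118), (236, np.int64(474), np.int64(86), np.int64(1), 132)]
```

View pics/z2.png

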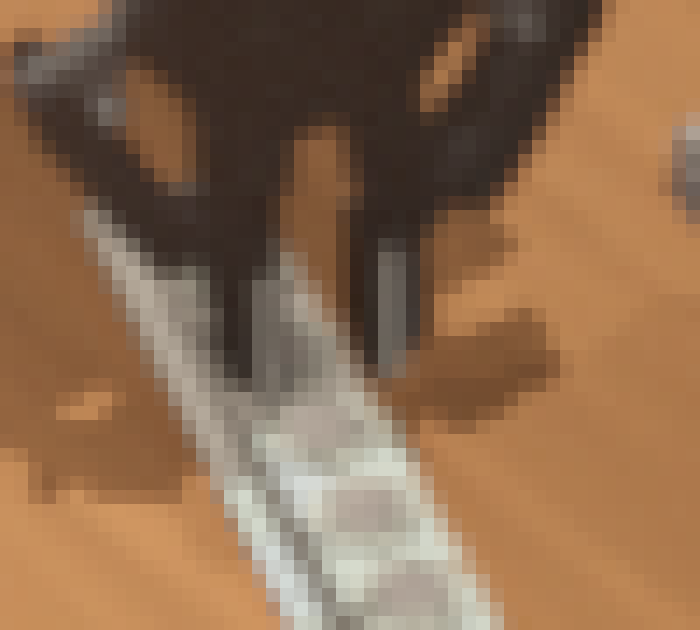

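```bash
python3 - <<'E'
from h import *
a=np.radians(-17);j=np.array([np.cos(a),np.sin(a),0]);c=np.array([.4418,.0884,0])
for z in (.009,.02,.031,.04,.05):
    print(z,proj("side",[c+j*.010+[0,0,z],c-j*.010+[0,0,z],c+j*.017+[0,0,z],c-j*.017+[0,0,z]]).round(1).tolist())
E
python3 st.py
```

```text
0.009 [[230.2, 201.9], [224.2, 203.3], [232.3, 201.4], [222.1, 203.7]]
0.02 [[230.1, 199.2], [224.1, 200.6], [232.2, 198.7], [221.9, 201.0]]
0.031 [[230.0, 196.4], [224.0, 197.8], [232.2, 196.0], [221.8, 198.3]]
0.04 [[230.0, 194.2], [223.9, 195.6], [232.1, 193.7], [221.7, 196.1]]
0.05 [[229.9, 191.7], [223.8, 193.1], [232.1, 191.2], [221.6, 193.5]]
t 2.6 tcp [0.4418 0.0884 0.0311] L [-106.1 -162.8   16.1] tipL [-106.1 -162.8   -5.9] jaw -17.03 z [-0.  0. -1.] F [-0.6 -0.4 -0.1] w 20.0 j [ 0.2   0.28 -0.52  0.77  0.    2.07]
```

>>> send_rows:
  steps:
    - {"grip": 55,"slide": [0,0,0.2],"rotation": [0,0,0]}
    - {"grip": 55,"slide": [0,0,0.2],"rotation": [0,0,0]}
    - {"grip": 55,"slide": [0,0,0.1],"rotation": [0,0,0]}
    - {"grip": 55,"slide": [0,0,-0.1],"rotation": [0,0,0]}
    - {"grip": 55,"slide": [0,0,-0.2],"rotation": [0,0,0]}
    - {"grip": 55,"slide": [0,0,-0.2],"rotation": [0,0,0]}

```text
clock: 3.2
ee_pos: [0.4408, 0.0882, 0.0199]
tcp_rot: [-0.001, 0.804, 0.595, -0.001]
force: [-0.7, 0.1, -0.1]
width: 0.055
```

```bash
python3 look.py 3 side 170 215 205 255 14;python3 st.py; python3 - <<'E'
from h import *
D=np.load("pics/side3.npy");X=cloud("side",D)*1000
im=cv2.imread("pics/side3_full.png")
for v in range(186,206):
    print(v,[(u,*X[v,u].round(0).astype(int).tolist(),int(im[v,u].mean())) for u in (215,217,218,219,236,238,240)])
E
```

```text
t 3.25 tcp [0.4411 0.0883 0.0203] L [-105.9 -163.4    5.3] tipL [-105.9 -163.5  -16.7] jaw -17.02 z [-0.002 -0.    -1.   ] F [ 0.  -0.2  1. ] w 54.8 j [ 0.2   0.29 -0.54  0.74  0.    2.07]
186 [(215, 412, 107, 77, 45), (217, 406, 87, 92, 50), (218, 405, 80, 96, 49), (219, 408, 79, 96, 46), (236, 464, 70, 76, 40), (238, 467, 64, 78, 42), (240, 475, 64, 74, 50)]
187 [(215, 409, 103, 78, 52), (217, 404, 85, 90, 47), (218, 407, 84, 89, 45), (219, 409, 82, 90, 42), (236, 467, 75, 67, 38), (238, 468, 66, 73, 47), (240, 474, 64, 71, 62)]
188 [(215, 406, 99, 77, 57), (217, 406, 88, 84, 46), (218, 410, 88, 82, 41), (219, 410, 83, 85, 49), (236, 467, 75, 64, 44), (238, 470, 68, 66, 76), (240, 525, 132, 2, 69)]
189 [(215, 402, 92, 79, 51), (217, -87, -684, 783, 46), (218, 407, 84, 82, 42), (219, 410, 84, 81, 52), (236, -87, -684, 783, 54), (238, 469, 67, 64, 109), (240, 523, 129, 1, 83)]
190 [(215, 401, 91, 77, 47), (217, 404, 86, 78, 44), (218, 407, 84, 78, 43), (219, 410, 83, 77, 71), (236, 463, 69, 61, 45), (238, 472, 71, 56, 103), (240, 520, 125, 0, 100)]
191 [(215, 400, 90, 74, 46), (217, 
[... 1877 characters left out ...]

202 [(215, 418, 122, 1, 98), (217, 406, 92, 27, 95), (218, 408, 88, 28, 93), (219, 422, 105, 10, 100), (236, 473, 83, -1, 88), (238, 475, 76, 3, 123), (240, 484, 77, -2, 130)]
203 [(215, 414, 117, 2, 99), (217, 420, 114, 2, 95), (218, 423, 113, 0, 94), (219, 425, 109, 2, 104), (236, 468, 76, 2, 108), (238, 473, 73, 2, 133), (240, 478, 70, 1, 132)]
204 [(215, 413, 115, 0, 99), (217, 418, 111, 0, 98), (218, 420, 109, 0, 95), (219, 423, 107, 0, 107), (236, 465, 73, 2, 127), (238, 468, 66, 5, 129), (240, 474, 64, 2, 134)]
205 [(215, 408, 107, 3, 104), (217, 415, 107, 0, 95), (218, 420, 108, -3, 93), (219, 418, 100, 3, 117), (236, 461, 68, 2, 136), (238, 467, 65, 1, 126), (240, 472, 61, 2, 132)]
```

View pics/side3.png

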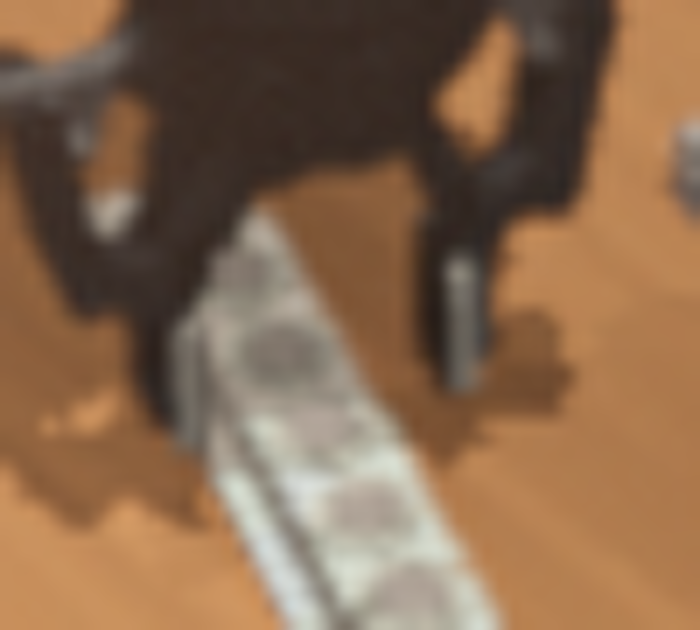

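>>> send_rows:
  steps:
    - {"grip": 55,"slide": [0,0,-0.15],"rotation": [0,0,0]}
    - {"grip": 55,"slide": [0,0,-0.3],"rotation": [0,0,0]}
    - {"grip": 55,"slide": [0,0,-0.36],"rotation": [0,0,0]}
    - {"grip": 55,"slide": [0,0,-0.36],"rotation": [0,0,0]}

```text
clock: 3.65
ee_pos: [0.4412, 0.0883, 0.0025]
tcp_rot: [-0.0, 0.804, 0.595, -0.001]
force: [-0.6, -0.4, -0.1]
width: 0.0548
```

```bash
python3 look.py 4 side 170 215 205 255 14;python3 st.py; python3 - <<'E'
from h import *
D=np.load("pics/side4.npy");X=cloud("side",D)*1000
im=cv2.imread("pics/side4_full.png")
for v in range(195,211):
    print(v,[(u,*X[v,u].round(0).astype(int).tolist()) for u in (217,218,219,236,238)])
E
```

```text
t 3.7 tcp [0.4415 0.0883 0.0028] L [-106.  -163.1  -12.2] tipL [-106.  -163.1  -34.2] jaw -17.02 z [-0.001 -0.    -1.   ] F [-0.2 -0.3  0.6] w 54.9 j [ 0.2   0.32 -0.56  0.69  0.    2.07]
195 [(217, 403, 85, 60), (218, 407, 86, 57), (219, 409, 83, 59), (236, 466, 74, 37), (238, 472, 71, 36)]
196 [(217, 402, 84, 57), (218, 409, 89, 51), (219, 436, 126, 14), (236, 466, 74, 33), (238, 469, 67, 36)]
197 [(217, 403, 86, 52), (218, 408, 87, 49), (219, 412, 88, 46), (236, 466, 73, 29), (238, 471, 70, 29)]
198 [(217, 406, 91, 44), (218, 407, 87, 46), (219, 411, 87, 43), (236, 465, 72, 27), (238, 469, 68, 27)]
199 [(217, 407, 92, 38), (218, 407, 87, 42), (219, 411, 87, 40), (236, 466, 74, 20), (238, 470, 68, 23)]
200 [(217, 406, 91, 35), (218, 407, 87, 38), (219, 410, 86, 37), (236, 466, 74, 16), (238, 469, 68, 19)]
201 [(217, 409, 95, 27), (218, 408, 89, 31), (219, 411, 87, 32), (236, 465, 73, 14), (238, 470, 68, 15)]
202 [(217, 407, 93, 25), (218, 407, 88, 29), (219, 409, 86, 29), (236, 465, 72, 10), (238, 477, 78, 1)]
203 [(217, 405, 91, 24), (218, 406, 86, 27), (219, 410, 87, 24), (236, 469, 79, 0), (238, 472, 72, 3)]
204 [(217, 406, 93, 18), (218, 408, 90, 19), (219, 412, 90, 17), (236, 467, 75, -1), (238, 469, 68, 3)]
205 [(217, 408, 95, 12), (218, 406, 86, 19), (219, 410, 88, 15), (236, 462, 69, 1), (238, 467, 65, 2)]
206 [(217, 412, 102, 1), (218, 407, 88, 13), (219, 410, 88, 11), (236, 460, 66, 0), (238, 464, 60, 2)]
207 [(217, 409, 98, 1), (218, 413, 98, -1), (219, 413, 93, 2), (236, 457, 62, 0), (238, 465, 62, -3)]
208 [(217, 406, 94, 1), (218, 408, 90, 3), (219, 410, 89, 2), (236, 437, 35, 24), (238, 457, 51, 4)]
209 [(217, 404, 90, 1), (218, 407, 89, 0), (219, 408, 86, 2), (236, 436, 33, 23), (238, 456, 50, 1)]
210 [(217, 401, 87, 0), (218, 403, 83, 2), (219, 404, 80, 3), (236, 429, 24, 29), (238, 453, 46, 1)]
```

View pics/side4.png

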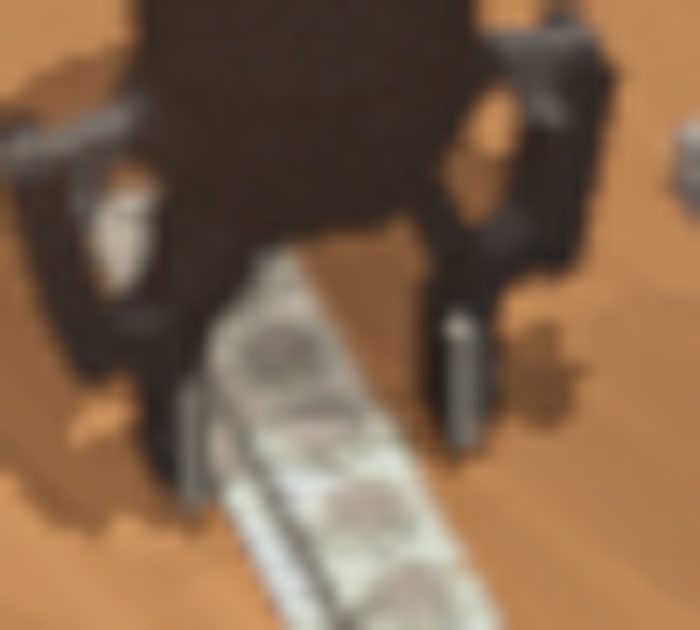

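>>> send_rows:
  steps:
    - {"grip": 20,"slide": [0,0,0],"rotation": [0,0,0]}
    - {"grip": 20,"slide": [0,0,0],"rotation": [0,0,0]}
    - {"grip": 20,"slide": [0,0,0],"rotation": [0,0,0]}
    - {"grip": 20,"slide": [0,0,0],"rotation": [0,0,0]}

```text
clock: 4.1
ee_pos: [0.4409, 0.0888, 0.004]
tcp_rot: [-0.001, 0.804, 0.595, 0.0]
force: [-6.8, 2.0, 15.9]
width: 0.0265
```

```bash
python3 st.py
```

```text
t 4.1 tcp [0.4409 0.0888 0.004 ] L [-106.5 -163.7  -11. ] tipL [-106.5 -163.7  -33. ] jaw -17.0 z [-0.001  0.001 -1.   ] F [-6.8  2.  15.9] w 26.5 j [ 0.2   0.31 -0.56  0.7   0.    2.07]
```

>>> send_rows:
  steps:
    - {"grip": 20,"slide": [0,0,0.4],"rotation": [0,0,0]}
    - {"grip": 20,"slide": [0,0,0.9],"rotation": [0,0,0]}
    - {"grip": 20,"slide": [0.5,-0.2,1.2],"rotation": [0,0,0.5]}
    - {"grip": 20,"slide": [1.2,-0.6,1.3],"rotation": [0,0,1.0]}
    - {"grip": 20,"slide": [2.0,-1.0,1.3],"rotation": [0,0,1.75]}
    - {"grip": 20,"slide": [2.7,-1.4,1.3],"rotation": [0,0,1.75]}
    - {"grip": 20,"slide": [3.11,-1.59,1.3],"rotation": [0,0,1.75]}
    - {"grip": 20,"slide": [3.11,-1.59,1.3],"rotation": [0,0,1.75]}

```text
clock: 4.9
ee_pos: [0.6, 0.0074, 0.0678]
tcp_rot: [0.001, 0.747, 0.665, 0.001]
force: [0.2, 0.1, -1.9]
width: 0.0264
```

```bash
python3 st.py;python3 look.py 5 side 140 240 200 330 6;python3 look.py 5 top 120 210 210 340 6
```

```text
t 4.9 tcp [0.6    0.0074 0.0678] L [-43.6   3.6  52.8] tipL [-43.6   3.6  30.8] jaw -6.63 z [ 0.002 -0.    -1.   ] F [ 0.2  0.1 -1.9] w 26.4 j [ 0.01  0.46 -0.12  1.   -0.    1.7 ]
```

View pics/side5.png

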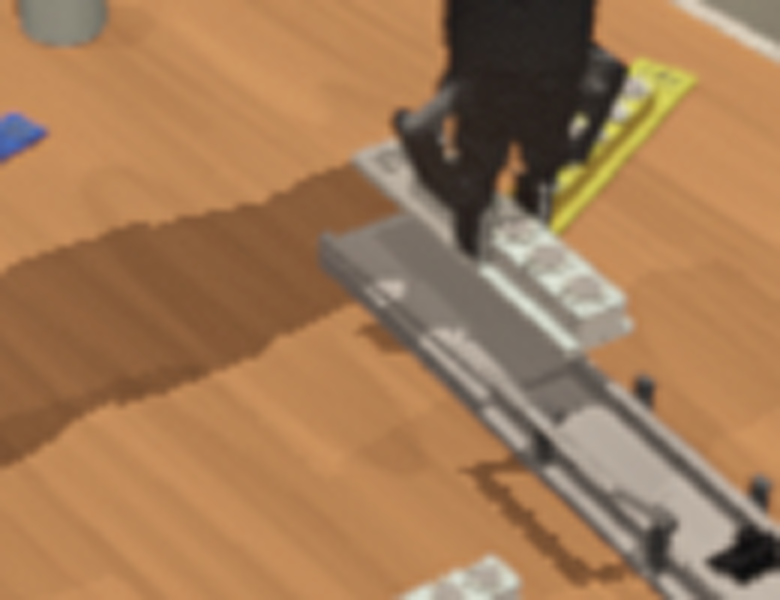

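View pics/top5.png

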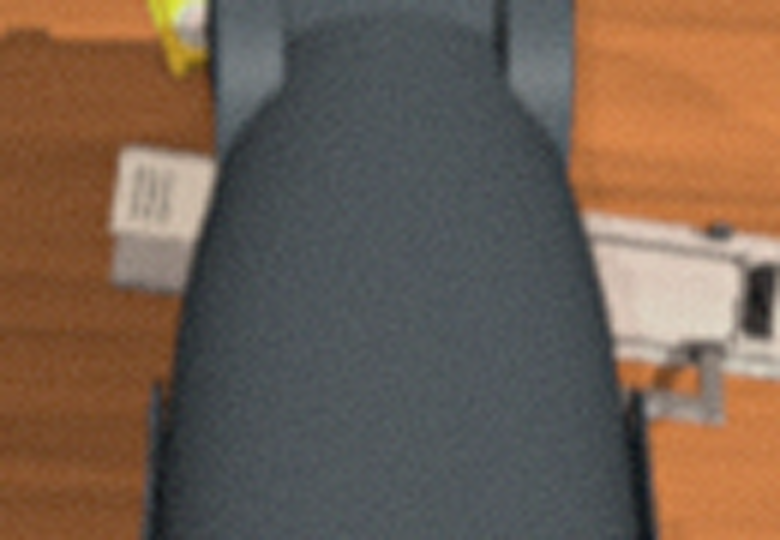

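```bash
cat > strip.py <<'E'
import sys
from h import *
k=sys.argv[1]
for n in("side","top"):
    q=toL(cloud(n,np.load(f"pics/{n}{k}.npy")));im=cv2.imread(f"pics/{n}{k}_full.png")
    hsv=cv2.cvtColor(im,cv2.COLOR_BGR2HSV);m=(hsv[...,2]>90)&(hsv[...,1]<80)&(abs(q[...,1])<45)&(q[...,0]>-230)&(q[...,0]<160)
    lo,hi=float(sys.argv[2]),float(sys.argv[3])
    s=q[m&(q[...,2]>lo)&(q[...,2]<hi)]
    print(n,len(s))
    for x0 in range(-200,160,20):
        b=s[abs(s[:,0]-x0)<10]
        if len(b)>3:print(x0,"y",np.percentile(b[:,1],[4,96]).round(1),"z",np.percentile(b[:,2],[10,50,90]).round(1),len(b))
    if len(s): print("x range",s[:,0].min().round(1),s[:,0].max().round(1))
E
python3 strip.py 5 40 85
```

```text
side 507
-160 y [-13.4  12.2] z [53.1 54.5 55.8] 11
-140 y [-18.2   7.8] z [53.9 55.4 57.2] 31
-120 y [-18.1  -1.9] z [53.5 55.6 57.7] 19
-100 y [-17.3  -8.7] z [52.1 57.  68.5] 25
-80 y [-17.1  -9.5] z [53.5 58.3 66.3] 25
-60 y [-19.3  17. ] z [52.7 72.  76.7] 21
-40 y [-23.6  21. ] z [55.6 73.7 79. ] 67
-20 y [-16.7  14.9] z [55.2 72.6 76.1] 64
0 y [-17.1  14.7] z [54.9 73.1 76.9] 78
20 y [-16.2  13.1] z [54.4 71.  76.9] 67
40 y [-16.5  17.7] z [53.1 64.7 75.3] 98
x range -158.9 54.9
top 213
-160 y [-15.7  19.8] z [52.2 54.7 58.2] 41
-140 y [-16.1  20.8] z [51.2 54.6 58. ] 96
-120 y [-16.6  21.9] z [52.  54.5 58.1] 71
140 y [-43.2 -39.3] z [40.9 42.4 44.7] 5
x range -158.9 142.3
```

>>> send_rows:
  steps:
    - {"grip": 20,"slide": [-0.05,0,-0.3],"rotation": [0,0,0]}
    - {"grip": 20,"slide": [-0.05,0,-0.6],"rotation": [0,0,0]}
    - {"grip": 20,"slide": [-0.05,0,-0.85],"rotation": [0,0,0]}
    - {"grip": 20,"slide": [-0.05,0,-0.93],"rotation": [0,0,0]}
    - {"grip": 20,"slide": [-0.05,0,-0.93],"rotation": [0,0,0]}

```text
clock: 5.5
ee_pos: [0.5939, 0.0092, 0.0212]
tcp_rot: [-0.0, 0.746, 0.666, -0.001]
force: [0.8, 0.2, -1.8]
width: 0.0267
```

```bash
python3 st.py;python3 look.py 6 side 140 240 200 330 6;python3 look.py 6 top 120 210 210 340 6;python3 strip.py 6 3 40
```

```text
t 5.5 tcp [0.5939 0.0092 0.0212] L [-44.7  -2.7   6.2] tipL [-44.7  -2.7 -15.8] jaw -6.5 z [-0.001  0.    -1.   ] F [ 0.8  0.2 -1.8] w 26.7 j [ 0.02  0.49 -0.19  0.89  0.    1.7 ]
side 711
-160 y [-35.    1.5] z [ 7.   8.7 10.5] 18
-140 y [-34.5  -3.2] z [ 6.3  8.2 11.1] 34
-120 y [-34.3  -8.8] z [ 5.   7.5 10.5] 31
-100 y [-33.9   2.4] z [ 5.5  9.1 19.6] 30
-80 y [-32.9 -15.6] z [ 5.6  9.2 14. ] 31
-60 y [-32.4  11.1] z [ 4.6 10.5 30.2] 27
-40 y [-30.9  15.9] z [ 6.1 26.8 32.3] 74
-20 y [-29.3   7.1] z [ 6.6 24.3 29.7] 78
0 y [-29.5   8.8] z [ 8.9 27.2 30.7] 67
20 y [-29.6  10.2] z [ 8.  26.9 30.3] 58
40 y [-28.3  23.1] z [ 6.3 19.1 29.5] 96
60 y [-34.9  30.8] z [ 5.   8.9 30.8] 38
80 y [-30.4  26.2] z [3.6 6.5 8.4] 21
100 y [-30.2  25.6] z [3.4 6.4 8.8] 25
120 y [-29.5  24.9] z [3.6 6.9 9. ] 25
140 y [-38.4  30.9] z [ 6.5 10.6 31.7] 46
x range -158.5 159.7
top 374
-160 y [-30.4  30.7] z [ 4.1  8.  11.8] 53
-140 y [-31.3  30.6] z [ 5.5  8.3 11.9] 107
-120 y [-29.3  31.6] z [ 4.   8.1 10.9] 65
60 y [22.4 28.5] z [4.9 6.3 8.7] 6
80 y [-27.4  27.4] z [ 4.   6.7 11.3] 16
100 y [-26.9  27.4] z [ 5.3  7.5 10.8] 28
120 y [-26.7  27.5] z [ 4.1  6.9 10.5] 26
140 y [-39.1  29. ] z [ 5.2 12.2 34.2] 48
x range -159.7 159.9
```

View pics/side6.png

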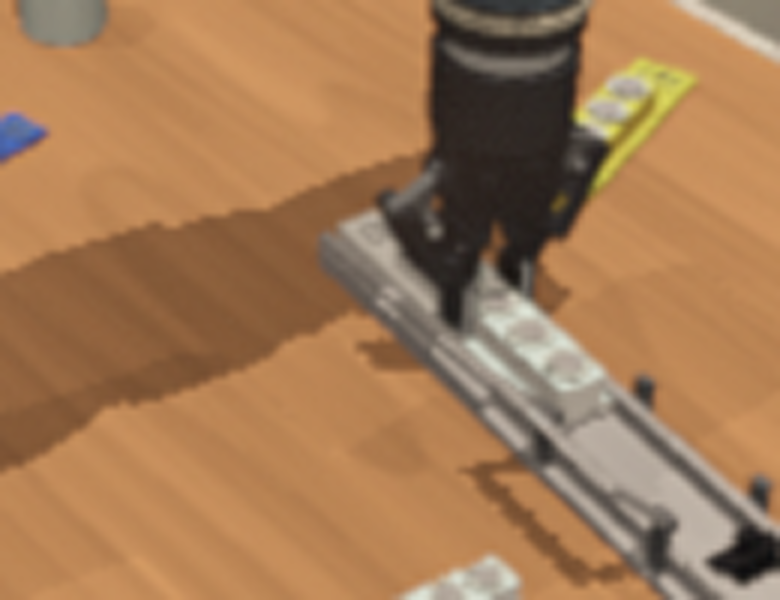

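>>> send_rows:
  steps:
    - {"grip": 20,"slide": [0.06,0,0],"rotation": [0,0,0]}
    - {"grip": 20,"slide": [0.06,0,-0.02],"rotation": [0,0,0]}
    - {"grip": 20,"slide": [0.06,0,-0.04],"rotation": [0,0,0]}
    - {"grip": 20,"slide": [0.06,0,-0.04],"rotation": [0,0,0]}
    - {"grip": 20,"slide": [0.06,0,-0.04],"rotation": [0,0,0]}

```text
clock: 6.1
ee_pos: [0.5975, 0.0089, 0.0195]
tcp_rot: [-0.0, 0.746, 0.666, -0.0]
force: [-2.4, 0.0, -0.7]
width: 0.0264
```

```bash
python3 st.py
```

```text
t 6.1 tcp [0.5975 0.0089 0.0195] L [-44.8   1.    4.5] tipL [-44.8   1.  -17.5] jaw -6.53 z [-0.  0. -1.] F [-2.4  0.  -0.7] w 26.4 j [ 0.01  0.5  -0.18  0.89  0.    1.7 ]
```

>>> send_rows:
  steps:
    - {"grip": 45,"slide": [0,0,0],"rotation": [0,0,0]}
    - {"grip": 45,"slide": [0,0,0],"rotation": [0,0,0]}
    - {"grip": 45,"slide": [0,0,0.3],"rotation": [0,0,0]}
    - {"grip": 45,"slide": [0,0,0.7],"rotation": [0,0,0]}
    - {"grip": 0,"slide": [0.3,1.5,1.2],"rotation": [0,0,0]}
    - {"grip": 0,"slide": [0.5,2.6,1.2],"rotation": [0,0,0]}
    - {"grip": 0,"slide": [0.5,3.2,1.2],"rotation": [0,0,0]}
    - {"grip": 0,"slide": [0.5,3.2,1.2],"rotation": [0,0,0]}

```text
clock: 6.9
ee_pos: [0.624, 0.1735, 0.0804]
tcp_rot: [0.0, 0.745, 0.667, 0.002]
force: [0.3, -0.8, -0.5]
width: -0.0003
```

```bash
python3 st.py;python3 look.py 7 side 110 240 200 330 5;python3 look.py 7 top 120 210 210 340 6;python3 strip.py 7 3 40
```

```text
t 6.9 tcp [0.624  0.1735 0.0804] L [-211.3    8.6   65.4] tipL [-211.3    8.7   43.4] jaw -6.33 z [ 0.003  0.002 -1.   ] F [ 0.3 -0.8 -0.5] w -0.3 j [0.27 0.52 0.03 1.08 0.   1.95]
side 821
-160 y [-31.9  28.5] z [4.2 6.6 9. ] 24
-140 y [-36.   29.1] z [4.8 6.8 9.3] 56
-120 y [-36.5  -1.2] z [ 4.2  6.7 10. ] 33
-100 y [-33.6  12. ] z [ 6.9 22.8 28.6] 56
-80 y [-32.6  11.7] z [ 7.  23.7 27.9] 64
-60 y [-31.9   9.8] z [ 6.  22.4 28.5] 72
-40 y [-29.8  10.6] z [ 5.1 18.8 27.8] 69
-20 y [-29.6  10.6] z [ 5.9 23.2 28.2] 74
0 y [-29.5  12.5] z [ 6.2 24.4 28.4] 71
20 y [-29.1   9.5] z [ 7.8 25.4 28.8] 57
40 y [-29.   23.6] z [ 5.3 17.6 27.8] 91
60 y [-37.7  31.5] z [ 5.4  9.2 31.9] 32
80 y [-29.4  25.3] z [4.8 7.  9.2] 19
100 y [-29.1  26.6] z [5.3 6.8 9.5] 19
120 y [-29.7  26.1] z [4.9 7.  9. ] 29
140 y [-39.7  31.3] z [ 6.2 10.6 35.6] 39
x range -160.2 159.5
top 1261
-160 y [ 6.4 30.4] z [4.7 6.4 8.1] 18
-140 y [-15.4  31.5] z [4.4 6.7 9.3] 80
-120 y [-30.5  30.6] z [ 4.2  6.2 11.2] 100
-100 y [-29.8  29.9] z [ 4.6 21.9 28.5] 113
-80 y [-29.2  29.6] z [ 5.  21.3 27.9] 121
-60 y [-28.6  27.6] z [ 4.8 21.  28.1] 115
-40 y [-26.1  28.7] z [ 4.6 22.4 28.8] 110
-20 y [-27.4  27.1] z [ 4.2 22.1 27.7] 114
0 y [-26.7  26.4] z [ 5.  21.  28.7] 119
20 y [-26.2  25.6] z [ 6.  22.3 28.4] 111
40 y [-33.4  28. ] z [ 5.5 21.1 29. ] 79
60 y [-35.4  28.6] z [ 5.1 10.4 30.3] 33
80 y [-27.8  27.4] z [ 4.8  7.4 11.5] 26
100 y [-26.9  27.4] z [ 3.8  8.3 10.6] 29
120 y [-27.1  28. ] z [3.8 7.5 9.9] 26
140 y [-38.7  29.2] z [ 5.3 11.9 34.4] 45
x range -158.4 159.8
```

View pics/side7.png

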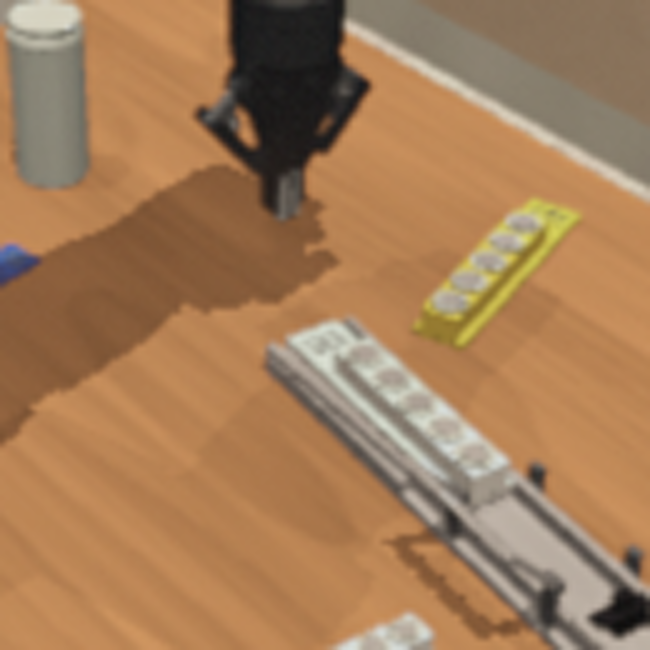

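View pics/top7.png

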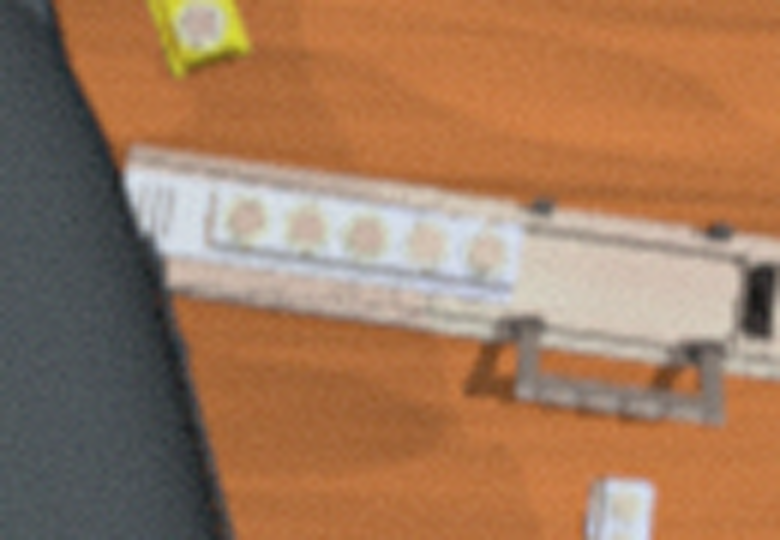

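```bash
python3 - <<'E'
from h import *
D=np.load("pics/side7.npy");q=toL(cloud("side",D)).round(0)
for v in range(144,158): print(v,[(u,*q[v,u].astype(int).tolist()) for u in (254,256,258,260)])
E
```

```text
144 [(254, -203, -4, 110), (256, -196, -1, 113), (258, -202, 11, 106), (260, -204, 20, 103)]
145 [(254, -204, -3, 106), (256, -200, 2, 106), (258, -201, 10, 103), (260, -206, 22, 97)]
146 [(254, -204, -3, 102), (256, -203, 4, 101), (258, -200, 10, 100), (260, -205, 22, 94)]
147 [(254, -200, -6, 101), (256, -198, 1, 100), (258, -202, 11, 95), (260, -204, 21, 91)]
148 [(254, -201, -5, 97), (256, -202, 3, 93), (258, -199, 9, 93), (260, -205, 22, 86)]
149 [(254, -207, -1, 88), (256, -201, 3, 90), (258, -203, 12, 86), (260, -205, 22, 82)]
150 [(254, -202, -4, 87), (256, -199, 2, 87), (258, -200, 10, 84), (260, -329, 105, -15)]
151 [(254, -206, -1, 80), (256, -199, 2, 83), (258, -202, 12, 78), (260, -322, 101, -14)]
152 [(254, -205, -2, 77), (256, -201, 3, 78), (258, -200, 11, 76), (260, -316, 97, -14)]
153 [(254, -209, 1, 70), (256, -203, 5, 72), (258, -201, 11, 71), (260, -311, 93, -14)]
154 [(254, -314, 69, -13), (256, -317, 79, -17), (258, -305, 81, -12), (260, -302, 88, -12)]
155 [(254, -310, 66, -14), (256, -302, 70, -11), (258, -302, 79, -14), (260, -301, 87, -16)]
156 [(254, -306, 64, -16), (256, -300, 69, -14), (258, -297, 75, -14), (260, -292, 81, -14)]
157 [(254, -299, 59, -15), (256, -296, 66, -16), (258, -288, 70, -12), (260, -286, 77, -13)]
```

>>> send_rows:
  steps:
    - {"grip": 0,"slide": [-0.2,-0.8,-0.2],"rotation": [0,0,0]}
    - {"grip": 0,"slide": [-0.35,-1.6,-0.5],"rotation": [0,0,0]}
    - {"grip": 0,"slide": [-0.35,-1.6,-0.7],"rotation": [0,0,0]}
    - {"grip": 0,"slide": [-0.35,-1.6,-0.7],"rotation": [0,0,0]}
    - {"grip": 0,"slide": [-0.35,-1.6,-0.7],"rotation": [0,0,0]}

```text
clock: 7.5
ee_pos: [0.6055, 0.0884, 0.0448]
tcp_rot: [0.0, 0.746, 0.665, 0.0]
force: [0.0, 0.8, -0.0]
width: 0.0
```

```bash
python3 st.py;python3 look.py 8 side 140 220 230 310 8; python3 - <<'E'
from h import *
q=toL(cloud("side",np.load("pics/side8.npy"))).round(0)
for v in range(160,190): print(v,[(u,*q[v,u].astype(int).tolist()) for u in (256,258,260,262,264,266,268)])
E
```

```text
t 7.5 tcp [0.6055 0.0884 0.0448] L [-1.247e+02 -1.000e-01  2.980e+01] tipL [-1.247e+02 -1.000e-01  7.800e+00] jaw -6.57 z [ 0.  0. -1.] F [ 0.   0.8 -0. ] w 0.0 j [ 0.14  0.5  -0.11  0.96  0.    1.83]
160 [(256, -113, -54, 114), (258, -112, -47, 113), (260, -274, 70, -18), (262, -140, -13, 86), (264, -125, -15, 95), (266, -113, -16, 102), (268, -107, -12, 104)]
161 [(256, -113, -53, 111), (258, -113, -46, 108), (260, -113, -39, 106), (262, -137, -14, 84), (264, -132, -10, 85), (266, -113, -16, 98), (268, -108, -11, 99)]
162 [(256, -266, 47, -14), (258, -109, -48, 107), (260, -115, -37, 100), (262, -126, -22, 89), (264, -126, -14, 86), (266, -114, -14, 93), (268, -114, -7, 91)]
163 [(256, -259, 43, -13), (258, -113, -46, 101), (260, -116, -36, 95), (262, -112, -31, 96), (264, -117, -20, 89), (266, -114, -14, 89), (268, -115, -6, 86)]
164 [(256, -253, 39, -13), (258, -248, 44, -11), (260, -112, -39, 95), (262, -112, -31, 92), (264, -119, -18, 84), (266, -114, -14, 85), (268, -114, -7, 83)]
165 [(256, -249, 36, -14), (258, -243, 41, -12), (260, -111, -39, 92), (262, -112, -31, 89), (264
[... 3053 characters left out ...]
, (262, -119, -23, 2), (264, -115, -18, 2), (266, -104, -17, 9), (268, -101, -12, 9)]
186 [(256, -136, -36, -9), (258, -123, -37, 0), (260, -113, -35, 6), (262, -109, -30, 6), (264, -113, -19, 0), (266, -103, -18, 6), (268, -98, -14, 8)]
187 [(256, -137, -35, -14), (258, -122, -37, -4), (260, -114, -34, 1), (262, -103, -34, 8), (264, -107, -23, 1), (266, -102, -19, 3), (268, -95, -15, 6)]
188 [(256, -129, -40, -11), (258, -122, -36, -8), (260, -112, -35, -2), (262, -102, -35, 5), (264, -94, -32, 9), (266, -102, -18, -1), (268, -90, -19, 7)]
189 [(256, -126, -42, -12), (258, -122, -36, -12), (260, -112, -35, -6), (262, -100, -35, 2), (264, -93, -33, 6), (266, -88, -28, 7), (268, -88, -20, 4)]
```

View pics/side8.png

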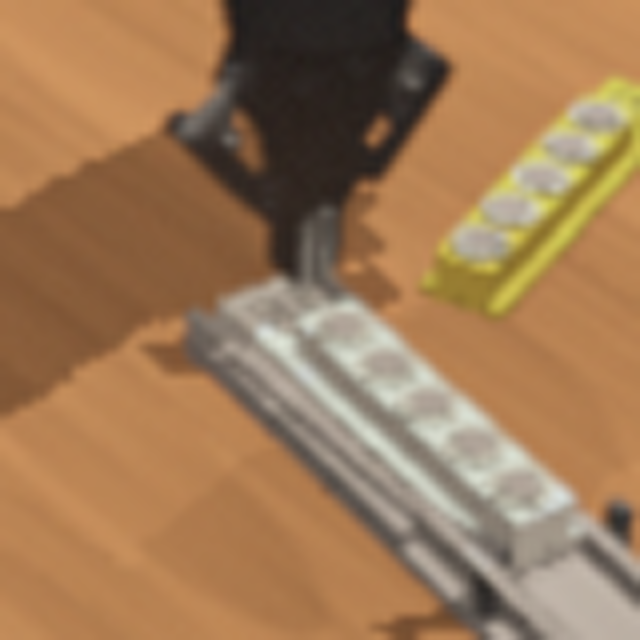

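>>> send_rows:
  steps:
    - {"grip": 0,"slide": [0.01,0.09,0],"rotation": [0,0,0]}
    - {"grip": 0,"slide": [0.01,0.09,-0.2],"rotation": [0,0,0]}
    - {"grip": 0,"slide": [0.01,0.09,-0.4],"rotation": [0,0,0]}
    - {"grip": 0,"slide": [0.01,0.09,-0.44],"rotation": [0,0,0]}
    - {"grip": 0,"slide": [0.01,0.09,-0.44],"rotation": [0,0,0]}

```text
clock: 8.05
ee_pos: [0.605, 0.0935, 0.0216]
tcp_rot: [-0.001, 0.746, 0.666, -0.001]
force: [0.0, 0.0, -0.2]
width: -0.0004
```

```bash
python3 st.py
```

```text
t 8.05 tcp [0.605  0.0935 0.0216] L [-129.7   -1.2    6.6] tipL [-129.7   -1.2  -15.4] jaw -6.51 z [-0.002 -0.    -1.   ] F [ 0.   0.  -0.2] w -0.4 j [ 0.15  0.52 -0.14  0.91  0.    1.84]
```

>>> send_rows:
  steps:
    - {"grip": 0,"slide": [0.01,-0.2,0],"rotation": [0,0,0]}
    - {"grip": 0,"slide": [-0.02,-0.4,0],"rotation": [0,0,0]}
    - {"grip": 0,"slide": [-0.04,-0.6,0],"rotation": [0,0,0]}
    - {"grip": 0,"slide": [-0.07,-0.8,0],"rotation": [0,0,0]}
    - {"grip": 0,"slide": [-0.09,-1.0,0],"rotation": [0,0,0]}
    - {"grip": 0,"slide": [-0.12,-1.2,0],"rotation": [0,0,0]}
    - {"grip": 0,"slide": [-0.14,-1.4,0],"rotation": [0,0,0]}
    - {"grip": 0,"slide": [-0.16,-1.6,0],"rotation": [0,0,0]}

```text
clock: 8.85
ee_pos: [0.5977, 0.0125, 0.0227]
tcp_rot: [-0.0, 0.746, 0.666, 0.0]
force: [0.3, -0.1, 0.2]
width: -0.0001
```

```bash
python3 st.py;python3 look.py 9 side 150 250 230 350 6
```

```text
t 8.85 tcp [0.5977 0.0125 0.0227] L [-48.4   0.7   7.7] tipL [-48.4   0.7 -14.3] jaw -6.53 z [ 0.  0. -1.] F [ 0.3 -0.1  0.2] w -0.1 j [ 0.02  0.5  -0.18  0.9   0.    1.71]
```

View pics/side9.png

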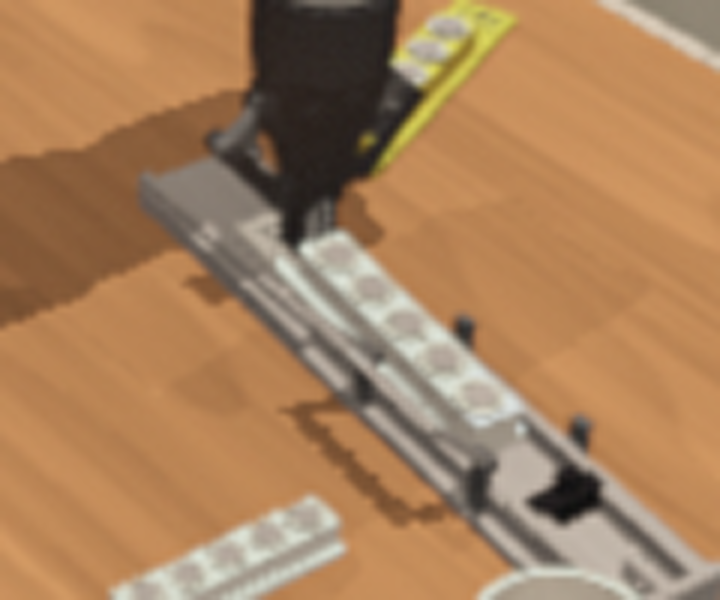

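>>> send_rows:
  steps:
    - {"grip": 0,"slide": [-0.02,-0.15,0],"rotation": [0,0,0]}
    - {"grip": 0,"slide": [-0.04,-0.3,0],"rotation": [0,0,0]}
    - {"grip": 0,"slide": [-0.06,-0.45,0],"rotation": [0,0,0]}
    - {"grip": 0,"slide": [-0.07,-0.6,0],"rotation": [0,0,0]}
    - {"grip": 0,"slide": [-0.08,-0.7,0],"rotation": [0,0,0]}
    - {"grip": 0,"slide": [-0.09,-0.7,0],"rotation": [0,0,0]}

```text
clock: 9.5
ee_pos: [0.5932, -0.0224, 0.0226]
tcp_rot: [0.0, 0.746, 0.665, -0.0]
force: [-0.0, 1.0, -0.6]
width: -0.0001
```

```bash
python3 st.py;python3 look.py 10 side 150 250 230 350 6;python3 look.py 10 top 120 210 240 370 6
```

```text
t 9.5 tcp [ 0.5932 -0.0224  0.0226] L [-13.2   0.2   7.6] tipL [-13.2   0.2 -14.4] jaw -6.57 z [-0. -0. -1.] F [-0.   1.  -0.6] w -0.1 j [-0.04  0.49 -0.19  0.89 -0.    1.65]
```

View pics/side10.png

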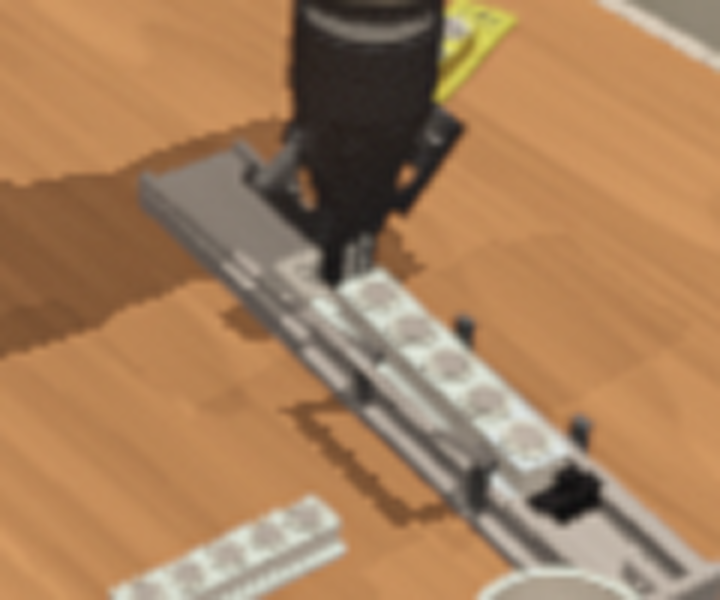

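View pics/top10.png

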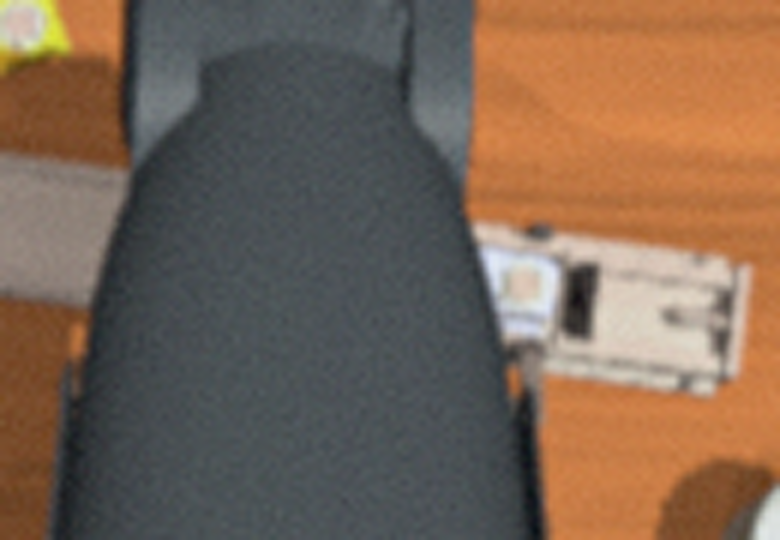

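>>> send_rows:
  steps:
    - {"grip": 0,"slide": [-0.01,-0.1,-0.03],"rotation": [0,0,0]}
    - {"grip": 0,"slide": [-0.02,-0.2,-0.06],"rotation": [0,0,0]}
    - {"grip": 0,"slide": [-0.03,-0.3,-0.06],"rotation": [0,0,0]}
    - {"grip": 0,"slide": [-0.04,-0.4,-0.06],"rotation": [0,0,0]}
    - {"grip": 0,"slide": [-0.06,-0.5,-0.06],"rotation": [0,0,0]}
    - {"grip": 0,"slide": [-0.07,-0.6,-0.06],"rotation": [0,0,0]}
    - {"grip": 0,"slide": [-0.07,-0.6,-0.06],"rotation": [0,0,0]}

```text
clock: 10.3
ee_pos: [0.5896, -0.0523, 0.0195]
tcp_rot: [-0.0, 0.746, 0.665, -0.0]
force: [0.2, 2.3, -0.6]
width: 0.0001
```

```bash
python3 st.py;python3 look.py 11 side 150 250 230 350 6;python3 look.py 11 top 120 210 240 370 6
```

```text
t 10.3 tcp [ 0.5896 -0.0523  0.0195] L [16.9  0.   4.5] tipL [ 17.   -0.  -17.5] jaw -6.56 z [-0. -0. -1.] F [ 0.2  2.3 -0.6] w 0.1 j [-0.09  0.49 -0.2   0.88 -0.    1.6 ]
```

View pics/side11.png

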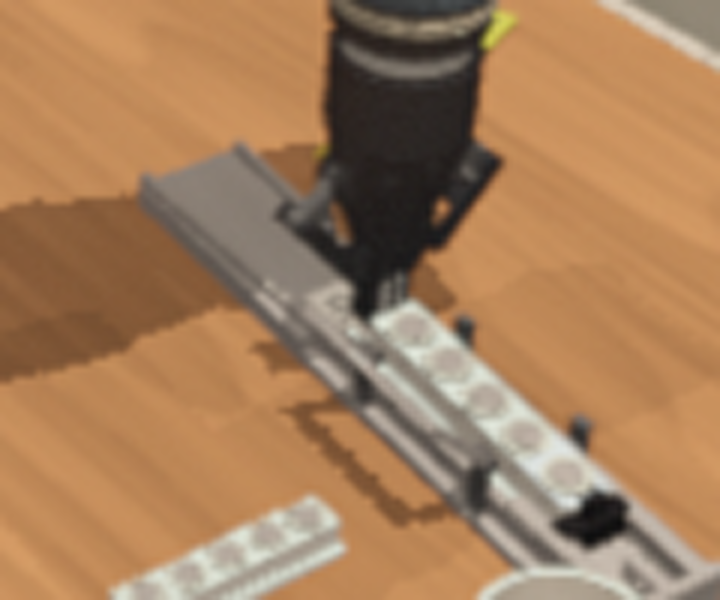

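View pics/top11.png

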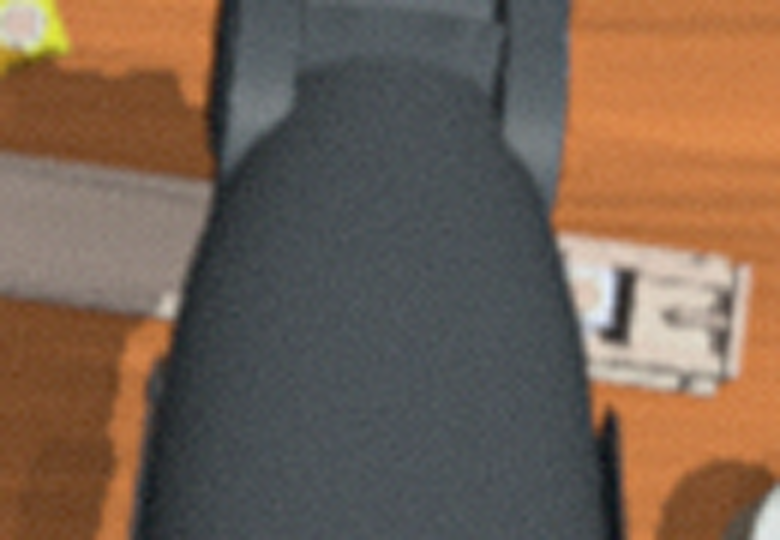

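>>> send_rows:
  steps:
    - {"grip": 0,"slide": [-0.01,-0.1,0],"rotation": [0,0,0]}
    - {"grip": 0,"slide": [-0.02,-0.2,0],"rotation": [0,0,0]}
    - {"grip": 0,"slide": [-0.03,-0.3,0],"rotation": [0,0,0]}
    - {"grip": 0,"slide": [-0.04,-0.4,0],"rotation": [0,0,0]}
    - {"grip": 0,"slide": [-0.05,-0.48,0],"rotation": [0,0,0]}
    - {"grip": 0,"slide": [-0.05,-0.48,0],"rotation": [0,0,0]}

```text
clock: 11.0
ee_pos: [0.5871, -0.0763, 0.0196]
tcp_rot: [-0.0, 0.746, 0.665, -0.0]
force: [0.5, 3.8, -1.3]
width: -0.0001
```

```bash
python3 st.py;python3 look.py 12 side 170 250 250 350 7;python3 look.py 12 top 120 210 240 370 6
```

```text
t 11.0 tcp [ 0.5871 -0.0763  0.0196] L [41.   0.3  4.6] tipL [ 41.    0.2 -17.4] jaw -6.56 z [-0. -0. -1.] F [ 0.5  3.8 -1.3] w -0.1 j [-0.13  0.49 -0.2   0.88 -0.    1.56]
```

View pics/side12.png

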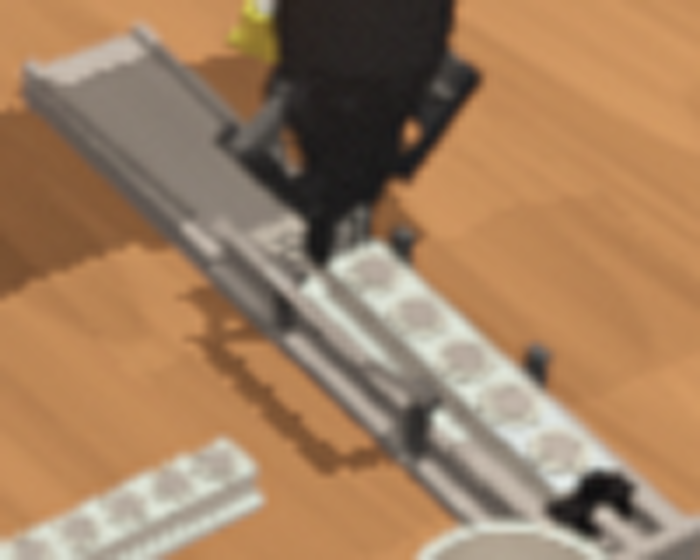

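View pics/top12.png

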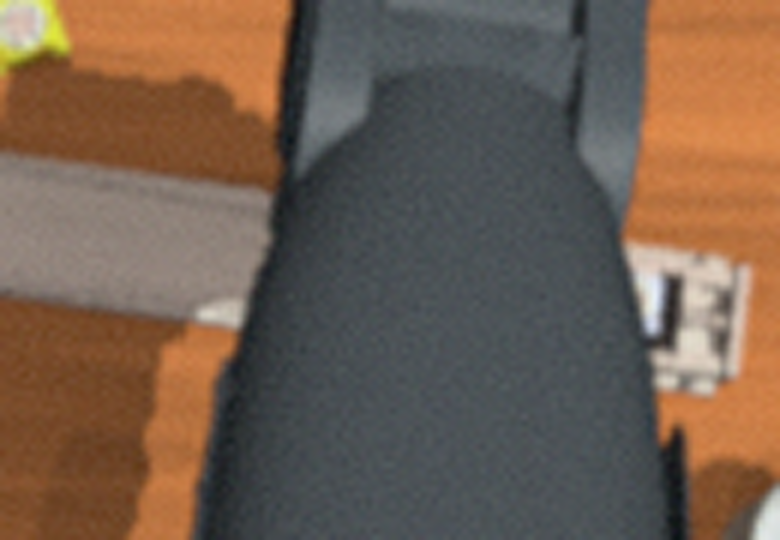

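```bash
cat > deck.py <<'E'
import sys
from h import *
k=sys.argv[1]
q=toL(cloud("side",np.load(f"pics/side{k}.npy")));im=cv2.imread(f"pics/side{k}_full.png")
b=im.mean(2)
for x0 in range(-20,60,4):
    m=(abs(q[...,0]-x0)<2)&(abs(q[...,1])<18)&(q[...,2]<30)&(b>70);s=q[m]
    if len(s): print(x0,len(s),"y",s[:,1].min().round(0),s[:,1].max().round(0),"z",np.percentile(s[:,2],[10,50,90]).round(1))
# bar top along x
for x0 in range(50,215,15):
    m=(abs(q[...,0]-x0)<7)&(abs(q[...,1])<12)&(b>90);s=q[m]
    if len(s): print("bar",x0,np.percentile(s[:,2],[25,50,75]).round(1),len(s))
m=(b<50)&(q[...,0]>150)&(q[...,0]<240)&(abs(q[...,1])<22)&(q[...,2]<30)&(q[...,2]>8);s=q[m]
if len(s): print("follower x",np.percentile(s[:,0],[2,10,50,90,98]).round(1),len(s))
E
python3 deck.py 12
```

```text
-20 9 y -12.0 12.0 z [-1.6  0.5  3.6]
-16 7 y -12.0 5.0 z [-1.5  1.8  2.4]
-12 6 y -14.0 13.0 z [-1.6  0.8  1.9]
-8 5 y -12.0 8.0 z [-0.6  1.1  3.4]
-4 5 y -12.0 1.0 z [-0.   2.1  4. ]
0 1 y 3.0 3.0 z [6.7 6.7 6.7]
4 3 y -15.0 5.0 z [8.6 9.1 9.3]
8 7 y -17.0 1.0 z [8.  8.8 9.9]
12 6 y -13.0 4.0 z [7.3 8.6 9.5]
16 5 y -13.0 0.0 z [7.5 8.7 9.7]
20 6 y -13.0 -3.0 z [5.4 7.2 9.2]
28 1 y -7.0 -7.0 z [8.4 8.4 8.4]
32 2 y -11.0 -8.0 z [8.5 8.7 8.9]
36 5 y -13.0 -7.0 z [ 7.5 19.6 27.9]
40 4 y -15.0 -7.0 z [ 3.7  6.6 19.2]
44 4 y -14.0 -8.0 z [ 5.1 11.8 19.3]
48 7 y -15.0 13.0 z [ 6.8 21.7 26. ]
52 14 y -16.0 8.0 z [10.9 24.6 29.5]
56 10 y -15.0 14.0 z [ 7.2 22.1 24.6]
bar 50 [24.2 25.9 30.1] 22
bar 65 [25.  26.7 28.1] 35
bar 80 [ 24.5 213.8 230.3] 75
bar 95 [ 24.5  25.6 496.5] 41
bar 110 [20.9 22.4 25. ] 30
bar 125 [22.8 23.7 24.7] 24
bar 140 [20.2 22.5 23.6] 33
bar 155 [21.  22.3 23.4] 31
bar 170 [19.6 21.  22.2] 31
bar 185 [21.1 21.9 22.9] 28
bar 200 [18.3 19.6 21.9] 30
follower x [207.1 209.6 213.7 216.  217. ] 40
```

>>> send_rows:
  steps:
    - {"grip": 0,"slide": [-0.01,-0.05,0],"rotation": [0,0,0]}
    - {"grip": 0,"slide": [-0.01,-0.06,-0.05],"rotation": [0,0,0]}
    - {"grip": 0,"slide": [-0.01,-0.06,-0.1],"rotation": [0,0,0]}
    - {"grip": 0,"slide": [-0.01,-0.06,-0.14],"rotation": [0,0,0]}
    - {"grip": 0,"slide": [-0.01,-0.06,-0.14],"rotation": [0,0,0]}

```text
clock: 11.6
ee_pos: [0.5868, -0.0785, 0.0124]
tcp_rot: [-0.0, 0.746, 0.666, 0.0]
force: [1.1, 3.7, -0.8]
width: 0.0005
```

```bash
python3 st.py;python3 look.py 13 side 170 250 250 350 7;python3 deck.py 13
```

```text
t 11.6 tcp [ 0.5868 -0.0785  0.0124] L [43.2  0.2 -2.6] tipL [ 43.2   0.2 -24.6] jaw -6.51 z [-0.  0. -1.] F [ 1.1  3.7 -0.8] w 0.5 j [-0.13  0.5  -0.21  0.87  0.    1.55]
-20 1 y 0.0 0.0 z [0.4 0.4 0.4]
-16 8 y -15.0 6.0 z [0.8 1.7 2.9]
-12 6 y -9.0 5.0 z [-0.6  0.8  1.5]
-8 4 y -16.0 -5.0 z [-0.   0.7  2.3]
-4 6 y -12.0 5.0 z [0.7 1.3 2.1]
0 9 y -7.0 5.0 z [-4.2 -1.6  1.4]
4 2 y -13.0 7.0 z [-2. -0.  2.]
8 5 y -8.0 6.0 z [-1.6 -0.8 -0.5]
12 2 y -5.0 0.0 z [-1.   0.4  1.7]
16 3 y -9.0 1.0 z [-0.7  0.6  1.2]
20 1 y -2.0 -2.0 z [1.4 1.4 1.4]
24 1 y -4.0 -4.0 z [0.9 0.9 0.9]
36 4 y -13.0 -6.0 z [ 3.1 16.2 21. ]
40 3 y -15.0 -6.0 z [-1.1  1.  11.3]
44 4 y -14.0 -9.0 z [-0.7  2.1  9.1]
48 5 y -13.0 11.0 z [ 2.4 11.6 24.2]
52 6 y -6.0 12.0 z [17.8 21.7 29.2]
56 22 y -13.0 14.0 z [ 5.2 18.2 27. ]
bar 50 [17.2 18.9 25.1] 22
bar 65 [19.3 21.3 22.2] 27
bar 80 [ 20.1 203.5 212.1] 83
bar 95 [ 19.4  21.5 488.7] 37
bar 110 [17.4 18.9 20. ] 31
bar 125 [19.2 20.2 21.2] 22
bar 140 [17.5 19.1 20.4] 33
bar 155 [18.3 20.2 21.3] 32
bar 170 [17.7 19.4 20.4] 38
bar 185 [18.9 20.3 21.5] 30
bar 200 [18.4 19.7 20.6] 32
follower x [208.7 211.  214.3 217.1 217.6] 38
```

View pics/side13.png

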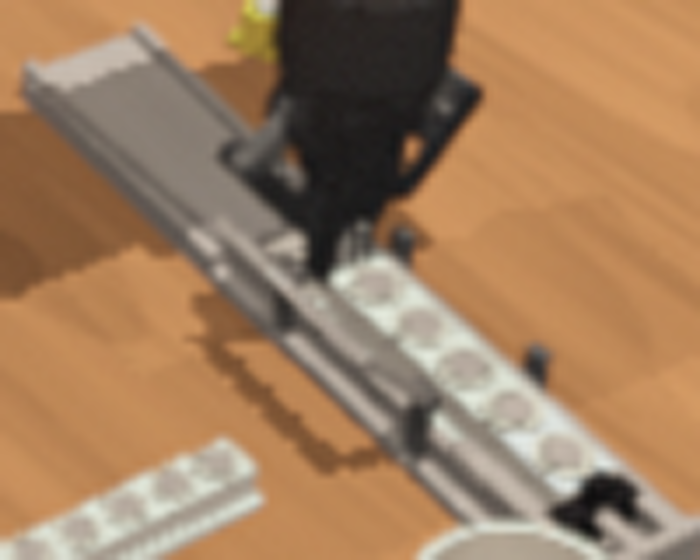

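>>> send_rows:
  steps:
    - {"grip": 0,"slide": [0,0,-0.03],"rotation": [0,0,0]}
    - {"grip": 0,"slide": [0.01,0.04,-0.01],"rotation": [0,0,0]}
    - {"grip": 0,"slide": [0.02,0.08,0],"rotation": [0,0,0]}
    - {"grip": 0,"slide": [0.02,0.14,0],"rotation": [0,0,0]}
    - {"grip": 0,"slide": [0.02,0.14,0.1],"rotation": [0,0,0]}
    - {"grip": 0,"slide": [0.02,0.14,0.5],"rotation": [0,0,0]}
    - {"grip": 0,"slide": [0.02,0.14,1.4],"rotation": [0,0,0]}
    - {"grip": 0,"slide": [0.02,0.14,2.4],"rotation": [0,0,0]}

```text
clock: 12.45
ee_pos: [0.5866, -0.0719, 0.133]
tcp_rot: [-0.001, 0.746, 0.666, -0.001]
force: [1.0, 0.1, -0.1]
width: -0.0004
```

```bash
python3 st.py;python3 look.py 14 side 170 250 250 350 7;python3 deck.py 14
```

```text
t 12.45 tcp [ 0.5866 -0.0719  0.133 ] L [ 36.7  -0.8 118. ] tipL [36.8 -0.8 96. ] jaw -6.54 z [-0.003 -0.    -1.   ] F [ 1.   0.1 -0.1] w -0.4 j [-0.12  0.4  -0.03  1.14 -0.    1.56]
-20 5 y -15.0 7.0 z [0.6 1.6 2.6]
-16 8 y -15.0 14.0 z [-0.1  1.4  2.9]
-12 9 y -10.0 17.0 z [-0.1  1.5  3.8]
-8 10 y -16.0 14.0 z [-0.3  1.3  3.5]
-4 6 y -11.0 16.0 z [-1.3  1.1  1.4]
0 10 y -12.0 17.0 z [-1.   0.9  2. ]
4 7 y -9.0 14.0 z [-0.9 -0.2  2.8]
8 7 y -8.0 16.0 z [-3.7  0.3  1.2]
12 7 y -6.0 16.0 z [-0.1  0.9  2.1]
16 9 y -9.0 17.0 z [-1.8  0.5  1.8]
20 5 y 2.0 17.0 z [0.3 0.3 1.3]
24 6 y -5.0 15.0 z [-1.3  0.3  1.3]
28 6 y -3.0 15.0 z [-1.2 -0.6  1.4]
32 3 y 1.0 13.0 z [-0.3  1.1  1.4]
36 3 y -7.0 -2.0 z [-2.2  0.8  3. ]
40 2 y -12.0 -9.0 z [-1.1 -0.9 -0.8]
44 1 y -13.0 -13.0 z [1.2 1.2 1.2]
48 4 y -13.0 10.0 z [12.9 16.8 17.7]
52 13 y -16.0 13.0 z [ 4.8 16.7 19.4]
56 8 y -14.0 5.0 z [ 3.8 19.3 21.1]
bar 50 [ 19.4 130.1 139.6] 33
bar 65 [ 20.5  21.9 299.3] 44
bar 80 [ 18.8 326.1 331. ] 59
bar 95 [19.1 20.5 21.7] 31
bar 110 [18.1 19.4 20.1] 26
bar 125 [19.6 20.8 21.5] 28
bar 140 [17.5 18.6 20. ] 32
bar 155 [18.8 20.6 21.6] 30
bar 170 [17.6 18.8 20.2] 29
bar 185 [19.  20.5 21.1] 34
bar 200 [17.8 19.2 21.2] 22
follower x [204.  205.5 209.8 212.8 213.9] 41
```

View pics/side14.png

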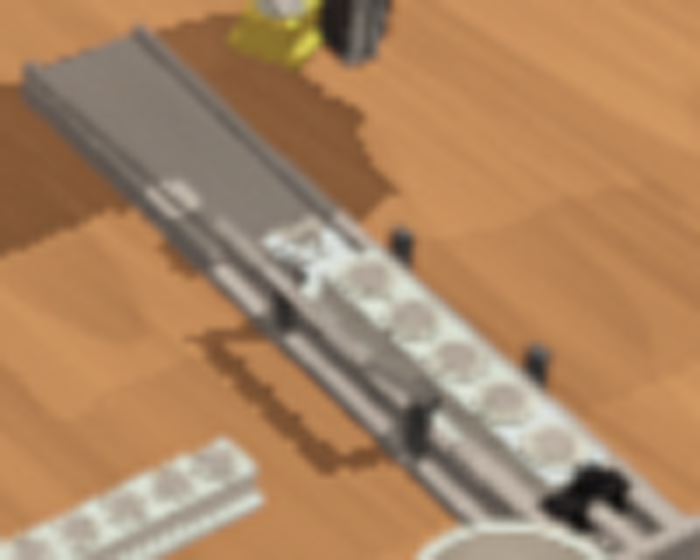

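>>> send_rows:
  steps:
    - {"grip": 0,"slide": [-0.8,-0.3,0],"rotation": [0,0,0]}
    - {"grip": 0,"slide": [-1.6,-0.6,0],"rotation": [0,0,0]}
    - {"grip": 0,"slide": [-2.3,-0.91,0],"rotation": [0,0,0]}
    - {"grip": 0,"slide": [-2.3,-0.91,0],"rotation": [0,0,0]}
    - {"grip": 0,"slide": [-2.3,-0.91,-0.6],"rotation": [0,0,0]}
    - {"grip": 0,"slide": [-2.3,-0.91,-1.26],"rotation": [0,0,0]}
    - {"grip": 0,"slide": [-2.3,-0.91,-1.26],"rotation": [0,0,0]}

```text
clock: 13.2
ee_pos: [0.4707, -0.1168, 0.0669]
tcp_rot: [-0.002, 0.746, 0.666, -0.002]
force: [-0.2, 0.3, 0.6]
width: -0.0001
```

```bash
python3 st.py;python3 look.py 15 side 150 270 230 350 6;python3 look.py 15 top 120 210 240 370 6
```

```text
t 13.2 tcp [ 0.4707 -0.1168  0.0669] L [  94.5 -110.9   51.9] tipL [  94.5 -111.    29.9] jaw -6.54 z [-0.005  0.001 -1.   ] F [-0.2  0.3  0.6] w -0.1 j [-0.24  0.29 -0.39  0.9  -0.    1.44]
```

View pics/side15.png

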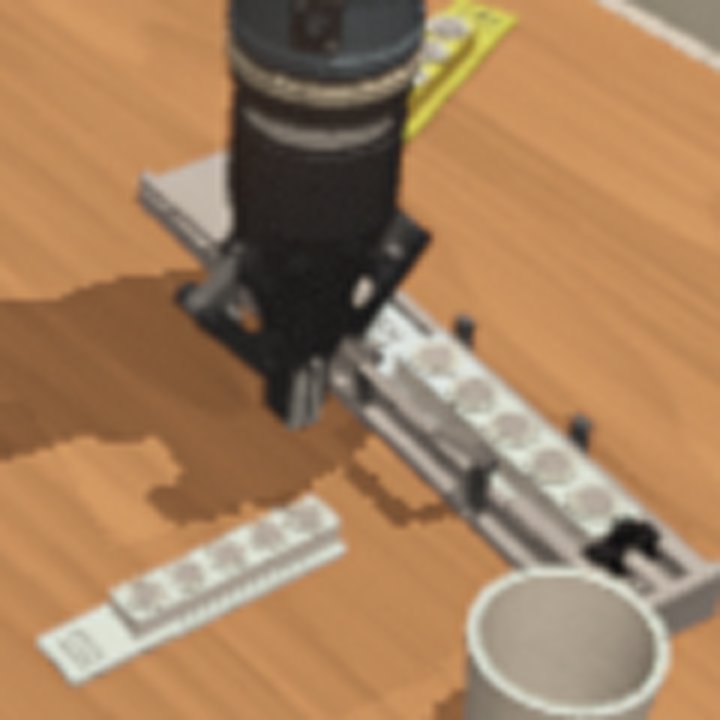

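View pics/top15.png

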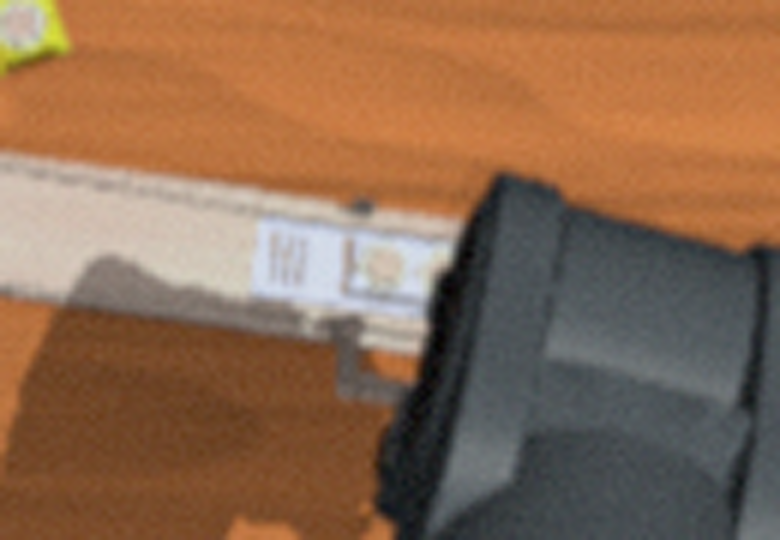

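>>> send_rows:
  steps:
    - {"grip": 0,"slide": [0.3,-0.03,0.05],"rotation": [0,0,0]}
    - {"grip": 0,"slide": [0.5,-0.05,0.08],"rotation": [0,0,0]}
    - {"grip": 0,"slide": [0.6,-0.06,0.1],"rotation": [0,0,0]}
    - {"grip": 0,"slide": [0.7,-0.08,0.14],"rotation": [0,0,0]}
    - {"grip": 0,"slide": [0.78,-0.09,0.18],"rotation": [0,0,0]}
    - {"grip": 0,"slide": [0.85,-0.1,0.22],"rotation": [0,0,0]}
    - {"grip": 0,"slide": [0.85,-0.1,0.22],"rotation": [0,0,0]}

```text
clock: 14.0
ee_pos: [0.5151, -0.1219, 0.0843]
tcp_rot: [0.0, 0.746, 0.666, 0.0]
force: [-13.5, 4.4, 32.6]
width: 0.0
```

```bash
python3 st.py;python3 look.py 16 side 150 270 230 350 6;python3 look.py 16 top 120 210 240 370 6
```

```text
t 14.0 tcp [ 0.5151 -0.1219  0.0843] L [ 94.5 -66.1  69.3] tipL [ 94.5 -66.1  47.3] jaw -6.51 z [ 0.001 -0.    -1.   ] F [-13.5   4.4  32.6] w 0.0 j [-0.23  0.34 -0.27  0.97  0.    1.45]
```

View pics/side16.png

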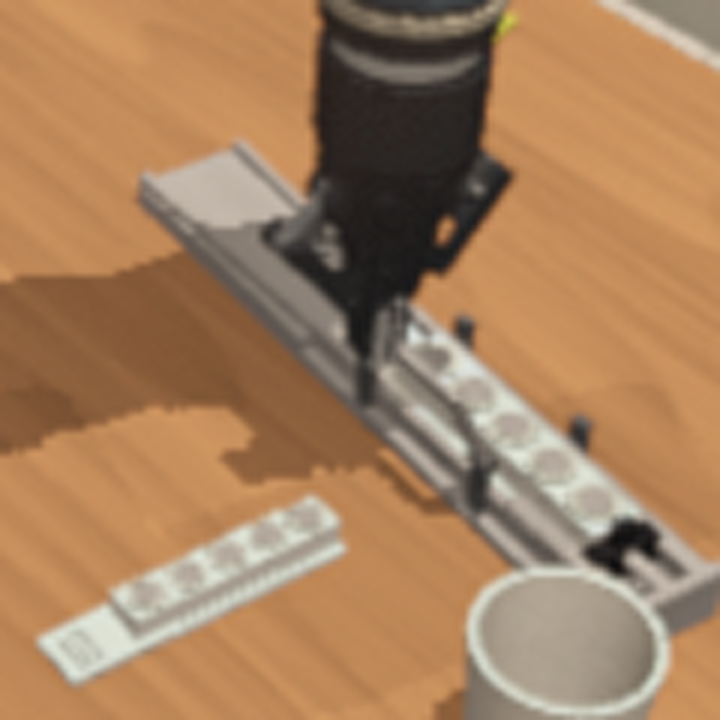

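View pics/top16.png

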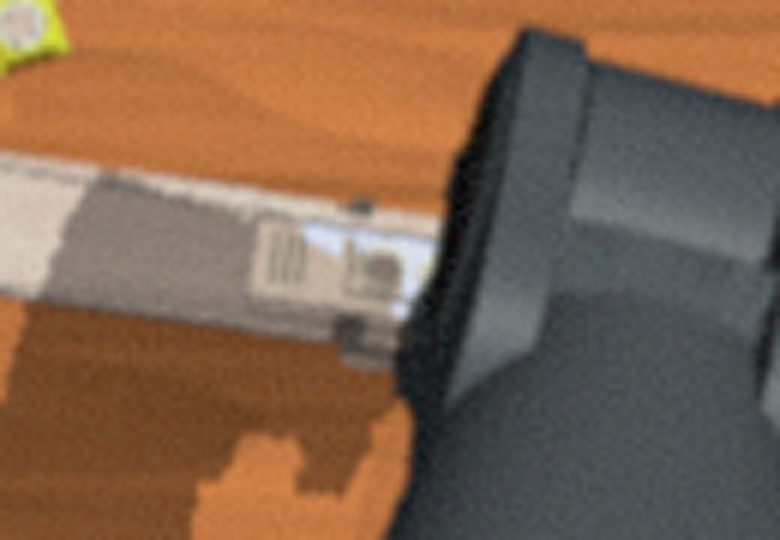

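>>> send_rows:
  steps:
    - {"grip": 0,"slide": [-0.05,0,0.2],"rotation": [0,0,0]}
    - {"grip": 0,"slide": [-0.05,0,0.5],"rotation": [0,0,0]}
    - {"grip": 0,"slide": [-0.05,0,1.0],"rotation": [0,0,0]}

```text
clock: 14.4
ee_pos: [0.5126, -0.122, 0.1314]
tcp_rot: [-0.0, 0.746, 0.666, -0.0]
force: [0.5, 0.1, 0.4]
width: 0.0
```

```bash
python3 st.py;python3 look.py 17 side 150 270 230 350 6; python3 - <<'E'
from h import *
q=toL(cloud("side",np.load("pics/side17.npy")));b=cv2.imread("pics/side17_full.png").mean(2)
m=(q[...,0]>35)&(q[...,0]<155)&(q[...,1]<-24)&(q[...,1]>-95)&(q[...,2]>20)&(q[...,2]<95)
for x0 in range(40,156,10):
    s=q[m&(abs(q[...,0]-x0)<5)]
    if len(s):print(x0,len(s),s[np.argsort(s[:,2])][::max(1,len(s)//6)].round(0).tolist())
E
```

```text
t 14.4 tcp [ 0.5126 -0.122   0.1314] L [ 94.9 -68.6 116.4] tipL [ 94.9 -68.6  94.4] jaw -6.52 z [-0.001  0.    -1.   ] F [0.5 0.1 0.4] w 0.0 j [-0.23  0.29 -0.2   1.08 -0.    1.45]
40 2 [[45.0, -38.0, 27.0], [44.0, -38.0, 35.0]]
50 20 [[49.0, -37.0, 22.0], [53.0, -36.0, 28.0], [51.0, -39.0, 36.0], [53.0, -38.0, 45.0], [51.0, -49.0, 56.0], [49.0, -56.0, 76.0], [54.0, -57.0, 80.0]]
60 22 [[56.0, -31.0, 21.0], [56.0, -35.0, 27.0], [57.0, -36.0, 32.0], [58.0, -37.0, 36.0], [57.0, -41.0, 45.0], [56.0, -54.0, 65.0], [56.0, -58.0, 74.0], [65.0, -57.0, 80.0]]
70 8 [[73.0, -55.0, 70.0], [69.0, -56.0, 72.0], [72.0, -55.0, 77.0], [71.0, -58.0, 78.0], [69.0, -57.0, 79.0], [68.0, -60.0, 80.0], [72.0, -56.0, 81.0], [68.0, -56.0, 82.0]]
80 10 [[85.0, -53.0, 67.0], [80.0, -54.0, 68.0], [79.0, -56.0, 71.0], [84.0, -57.0, 75.0], [76.0, -58.0, 77.0], [78.0, -57.0, 79.0], [83.0, -60.0, 80.0], [84.0, -58.0, 80.0], [82.0, -56.0, 81.0], [79.0, -58.0, 83.0]]
90 8 [[93.0, -52.0, 65.0], [91.0, -55.0, 69.0], [95.0, -58.0, 76.0], [91.0, -59.0, 78.0], [93.0, -57.0, 78.0], [89.0, -58.0, 79.0], [91.0, -56.0, 80.0]
[... 441 characters left out ...]
0, -56.0, 72.0], [120.0, -56.0, 72.0], [117.0, -54.0, 76.0], [124.0, -57.0, 79.0], [116.0, -54.0, 79.0], [123.0, -59.0, 80.0], [119.0, -60.0, 80.0], [122.0, -55.0, 80.0]]
130 10 [[134.0, -36.0, 25.0], [131.0, -34.0, 26.0], [127.0, -54.0, 69.0], [133.0, -55.0, 71.0], [129.0, -56.0, 75.0], [127.0, -59.0, 79.0], [133.0, -57.0, 79.0], [130.0, -57.0, 80.0], [132.0, -56.0, 81.0], [127.0, -56.0, 81.0]]
140 26 [[145.0, -37.0, 22.0], [142.0, -37.0, 32.0], [144.0, -39.0, 41.0], [144.0, -48.0, 53.0], [145.0, -50.0, 62.0], [137.0, -56.0, 78.0], [144.0, -58.0, 80.0]]
150 24 [[149.0, -34.0, 24.0], [145.0, -38.0, 27.0], [146.0, -35.0, 30.0], [147.0, -38.0, 43.0], [147.0, -48.0, 60.0], [147.0, -53.0, 72.0]]
```

View pics/side17.png

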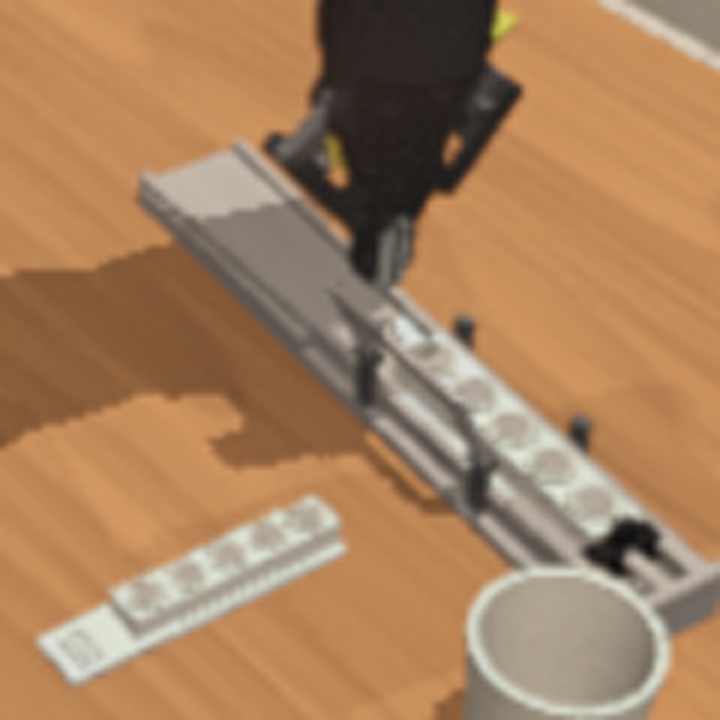

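>>> send_rows:
  steps:
    - {"grip": 0,"slide": [-0.4,0.05,0],"rotation": [0,0,0]}
    - {"grip": 0,"slide": [-0.7,0.08,0],"rotation": [0,0,0]}
    - {"grip": 0,"slide": [-0.7,0.08,-0.3],"rotation": [0,0,0]}
    - {"grip": 0,"slide": [-0.7,0.08,-0.8],"rotation": [0,0,0]}
    - {"grip": 0,"slide": [-0.7,0.08,-1.13],"rotation": [0,0,0]}
    - {"grip": 0,"slide": [-0.7,0.08,-1.13],"rotation": [0,0,0]}

```text
clock: 15.05
ee_pos: [0.4771, -0.118, 0.0733]
tcp_rot: [-0.001, 0.746, 0.666, -0.001]
force: [-0.9, -0.1, -0.1]
width: 0.0
```

```bash
python3 st.py
```

```text
t 15.05 tcp [ 0.4771 -0.118   0.0733] L [  94.9 -104.3   58.3] tipL [  94.9 -104.3   36.3] jaw -6.52 z [-0.002  0.    -1.   ] F [-0.9 -0.1 -0.1] w 0.0 j [-0.24  0.29 -0.37  0.91 -0.    1.44]
```

>>> send_rows:
  steps:
    - {"grip": 0,"slide": [0.3,-0.03,0],"rotation": [0,0,0]}
    - {"grip": 0,"slide": [0.5,-0.06,0],"rotation": [0,0,0]}
    - {"grip": 0,"slide": [0.65,-0.07,0],"rotation": [0,0,0]}
    - {"grip": 0,"slide": [0.8,-0.09,0],"rotation": [0,0,0]}
    - {"grip": 0,"slide": [0.95,-0.11,0],"rotation": [0,0,0]}
    - {"grip": 0,"slide": [1.07,-0.12,0],"rotation": [0,0,0]}
    - {"grip": 0,"slide": [1.07,-0.12,0],"rotation": [0,0,0]}

```text
clock: 15.75
ee_pos: [0.5321, -0.1242, 0.0741]
tcp_rot: [0.0, 0.746, 0.666, 0.0]
force: [-0.6, -0.5, 0.4]
width: -0.0
```

```bash
python3 st.py;python3 look.py 18 side 150 270 230 350 6
```

```text
t 15.75 tcp [ 0.5321 -0.1242  0.0741] L [ 94.9 -48.9  59.1] tipL [ 94.9 -48.9  37.1] jaw -6.52 z [ 0. -0. -1.] F [-0.6 -0.5  0.4] w -0.0 j [-0.23  0.37 -0.24  0.96  0.    1.46]
```

View pics/side18.png

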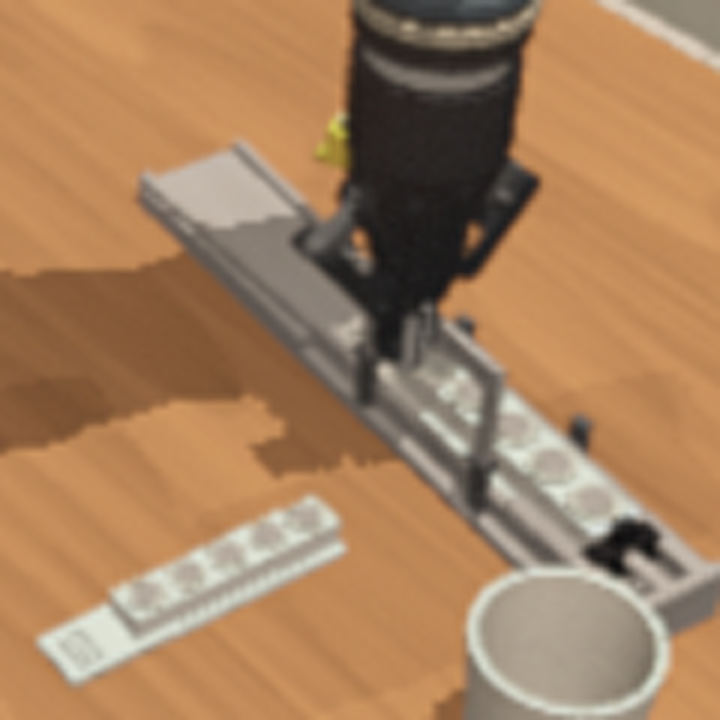

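>>> send_rows:
  steps:
    - {"grip": 0,"slide": [0.1,-0.01,0.1],"rotation": [0,0,0]}
    - {"grip": 0,"slide": [0.25,-0.03,0.12],"rotation": [0,0,0]}
    - {"grip": 0,"slide": [0.4,-0.05,0.1],"rotation": [0,0,0]}
    - {"grip": 0,"slide": [0.57,-0.07,0.04],"rotation": [0,0,0]}
    - {"grip": 0,"slide": [0.75,-0.09,-0.1],"rotation": [0,0,0]}
    - {"grip": 0,"slide": [0.75,-0.09,-0.1],"rotation": [0,0,0]}

```text
clock: 16.4
ee_pos: [0.5697, -0.1287, 0.0678]
tcp_rot: [-0.0, 0.746, 0.666, -0.0]
force: [-1.2, 0.4, 0.6]
width: -0.0
```

```bash
python3 st.py;python3 look.py 19 side 150 270 230 350 6
```

```text
t 16.4 tcp [ 0.5697 -0.1287  0.0678] L [ 95.  -11.1  52.8] tipL [ 95.  -11.1  30.8] jaw -6.52 z [-0.001  0.    -1.   ] F [-1.2  0.4  0.6] w -0.0 j [-0.22  0.43 -0.15  0.98  0.    1.46]
```

View pics/side19.png

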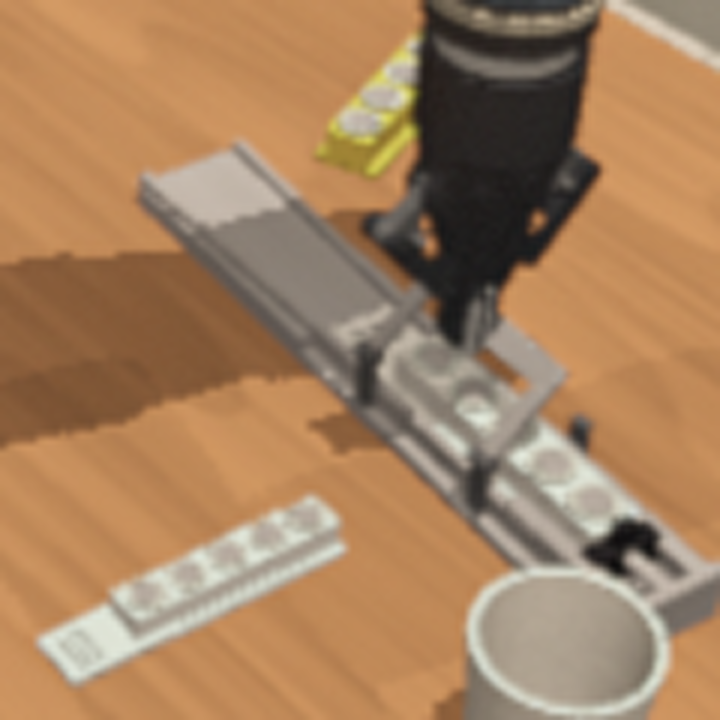

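>>> send_rows:
  steps:
    - {"grip": 0,"slide": [0.14,-0.02,-0.12],"rotation": [0,0,0]}
    - {"grip": 0,"slide": [0.3,-0.03,-0.3],"rotation": [0,0,0]}
    - {"grip": 0,"slide": [0.42,-0.05,-0.45],"rotation": [0,0,0]}
    - {"grip": 0,"slide": [0.52,-0.06,-0.58],"rotation": [0,0,0]}
    - {"grip": 0,"slide": [0.52,-0.06,-0.58],"rotation": [0,0,0]}

```text
clock: 16.95
ee_pos: [0.5848, -0.1302, 0.0361]
tcp_rot: [-0.008, 0.746, 0.665, -0.007]
force: [-26.8, 1.7, 1.1]
width: -0.0002
```

```bash
python3 st.py;python3 look.py 20 side 150 270 230 350 6
```

```text
t 16.95 tcp [ 0.5848 -0.1302  0.0361] L [94.9  4.1 21.1] tipL [94.9  3.6 -0.9] jaw -6.56 z [-0.02   0.003 -1.   ] F [-26.8   1.7   1.1] w -0.2 j [-0.22  0.5  -0.13  0.96 -0.    1.47]
```

View pics/side20.png

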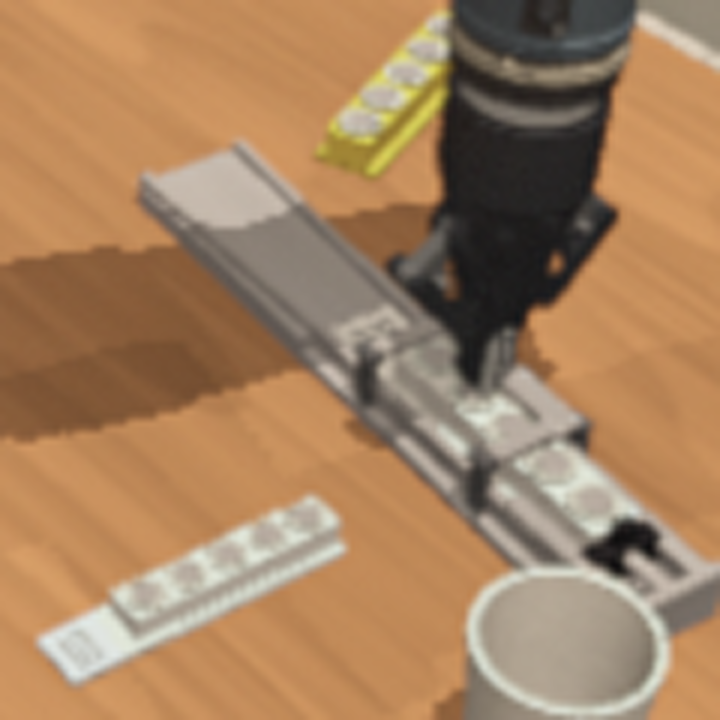

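>>> send_rows:
  steps:
    - {"grip": 0,"slide": [-0.3,0.03,0],"rotation": [0,0,0]}
    - {"grip": 0,"slide": [-0.36,0.04,0.05],"rotation": [0,0,0]}
    - {"grip": 0,"slide": [-0.36,0.04,0.4],"rotation": [0,0,0]}
    - {"grip": 0,"slide": [-0.36,0.04,0.8],"rotation": [0,0,0]}
    - {"grip": 0,"slide": [0,0,0.8],"rotation": [0,0,0]}
    - {"grip": 0,"slide": [0,0,0.8],"rotation": [0,0,0]}

```text
clock: 17.6
ee_pos: [0.598, -0.1321, 0.0813]
tcp_rot: [0.002, 0.746, 0.666, 0.001]
force: [-0.4, 0.6, -1.0]
width: -0.0
```

```bash
python3 st.py;python3 look.py 21 side 150 270 230 350 6; cat > rail.py <<'E'
import sys
from h import *
k=sys.argv[1]
q=toL(cloud("side",np.load(f"pics/side{k}.npy")))
m=(q[...,0]>48)&(q[...,0]<142)&(q[...,1]<45)&(q[...,1]>5)&(q[...,2]>23)&(q[...,2]<45)
for x0 in range(50,146,10):
    s=q[m&(abs(q[...,0]-x0)<5)]
    if len(s):print(x0,len(s),s[np.argsort(s[:,1])][::max(1,len(s)//6)].round(0).tolist())
E
python3 rail.py 21
```

```text
t 17.6 tcp [ 0.598  -0.1321  0.0813] L [95.2 17.4 66.3] tipL [95.2 17.5 44.3] jaw -6.51 z [ 0.005 -0.001 -1.   ] F [-0.4  0.6 -1. ] w -0.0 j [-0.22  0.46 -0.07  1.04  0.    1.47]
50 12 [[48.0, 8.0, 30.0], [55.0, 11.0, 29.0], [55.0, 11.0, 25.0], [51.0, 17.0, 28.0], [54.0, 19.0, 29.0], [51.0, 25.0, 29.0]]
60 14 [[56.0, 6.0, 28.0], [59.0, 11.0, 29.0], [57.0, 13.0, 30.0], [60.0, 15.0, 27.0], [65.0, 18.0, 29.0], [57.0, 20.0, 27.0], [56.0, 25.0, 28.0]]
70 13 [[68.0, 8.0, 28.0], [69.0, 11.0, 28.0], [66.0, 13.0, 28.0], [68.0, 16.0, 28.0], [68.0, 19.0, 31.0], [71.0, 21.0, 28.0], [67.0, 24.0, 29.0]]
80 15 [[78.0, 8.0, 27.0], [81.0, 9.0, 26.0], [83.0, 11.0, 30.0], [76.0, 13.0, 28.0], [84.0, 15.0, 29.0], [76.0, 21.0, 28.0], [83.0, 22.0, 29.0], [85.0, 25.0, 29.0]]
90 12 [[90.0, 9.0, 28.0], [87.0, 12.0, 29.0], [86.0, 16.0, 30.0], [93.0, 18.0, 30.0], [94.0, 21.0, 26.0], [90.0, 25.0, 29.0]]
100 16 [[96.0, 9.0, 29.0], [99.0, 10.0, 26.0], [103.0, 11.0, 25.0], [105.0, 12.0, 30.0], [96.0, 15.0, 30.0], [100.0, 20.0, 27.0], [103.0, 22.0, 28.0], [95.0, 24.0, 30.0]]
110 12 [[108.0, 10.0, 29.0], [112.0, 10.0, 28.0], [107.0, 15.0, 30.0], [110.0, 16.0, 28.0], [106.0, 19.0, 28.0], [108.0, 21.0, 29.0]]
120 19 [[123.0, 6.0, 23.0], [118.0, 10.0, 25.0], [120.0, 11.0, 30.0], [124.0, 16.0, 28.0], [125.0, 18.0, 31.0], [120.0, 22.0, 29.0], [121.0, 25.0, 29.0]]
130 14 [[131.0, 10.0, 31.0], [130.0, 11.0, 26.0], [131.0, 13.0, 31.0], [132.0, 16.0, 30.0], [130.0, 18.0, 31.0], [134.0, 22.0, 28.0], [129.0, 23.0, 28.0]]
140 12 [[139.0, 7.0, 27.0], [141.0, 9.0, 28.0], [140.0, 13.0, 29.0], [141.0, 16.0, 29.0], [141.0, 20.0, 27.0], [140.0, 25.0, 28.0]]
```

View pics/side21.png

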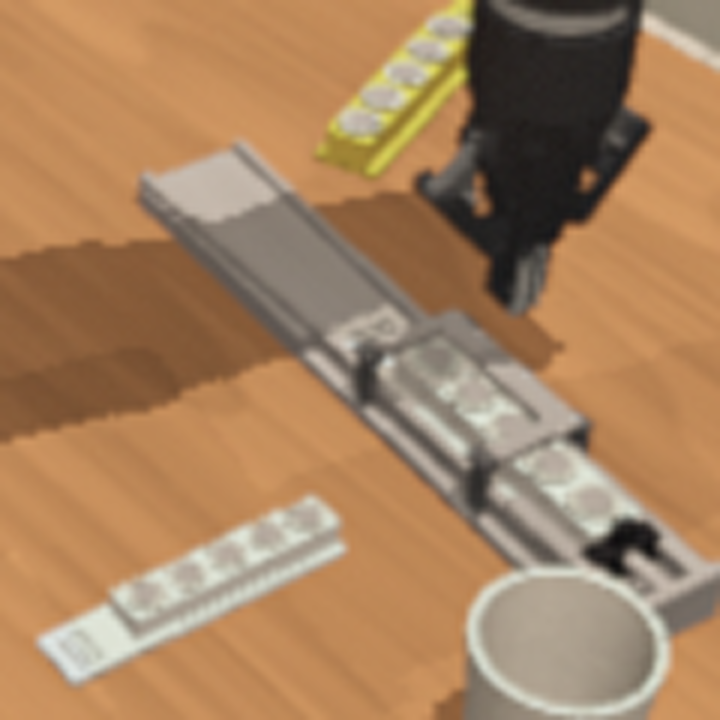

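>>> send_rows:
  steps:
    - {"grip": 0,"slide": [0.04,0,-0.4],"rotation": [0,0,0]}
    - {"grip": 0,"slide": [0.04,0,-0.75],"rotation": [0,0,0]}
    - {"grip": 0,"slide": [0.04,0,-0.86],"rotation": [0,0,0]}
    - {"grip": 0,"slide": [0.04,0,-0.92],"rotation": [0,0,0]}
    - {"grip": 0,"slide": [0.04,0,-0.92],"rotation": [0,0,0]}

```text
clock: 18.15
ee_pos: [0.5971, -0.1317, 0.0402]
tcp_rot: [0.002, 0.746, 0.666, 0.001]
force: [-18.9, 3.6, 57.6]
width: 0.0
```

```bash
python3 st.py
```

```text
t 18.15 tcp [ 0.5971 -0.1317  0.0402] L [94.9 16.4 25.2] tipL [94.9 16.5  3.2] jaw -6.52 z [ 0.005 -0.001 -1.   ] F [-18.9   3.6  57.6] w 0.0 j [-0.22  0.5  -0.13  0.94  0.    1.47]
```

>>> send_rows:
  steps:
    - {"grip": 0,"slide": [0,0,0.15],"rotation": [0,0,0]}
    - {"grip": 0,"slide": [0,0,0.6],"rotation": [0,0,0]}
    - {"grip": 0,"slide": [0,0,1.5],"rotation": [0,0,0]}
    - {"grip": 0,"slide": [-0.5,0.3,2.4],"rotation": [0,0,0]}
    - {"grip": 0,"slide": [-1.5,1.2,3.0],"rotation": [0,0,0]}
    - {"grip": 0,"slide": [-2.5,2.0,3.2],"rotation": [0,0,0]}
    - {"grip": 0,"slide": [-3.2,2.6,3.2],"rotation": [0,0,0]}
    - {"grip": 0,"slide": [-3.5,3.2,3.2],"rotation": [0,0,0]}

```text
clock: 18.95
ee_pos: [0.4308, 0.0147, 0.1933]
tcp_rot: [0.0, 0.747, 0.665, 0.0]
force: [1.2, 1.5, 0.8]
width: -0.0001
```

```bash
python3 st.py;python3 look.py 22 side 140 260 230 360 6;python3 look.py 22 top 110 230 220 380 5; python3 rail.py 22 | head -4; python3 deck.py 22
python3 - <<'E'
from h import *
q=toL(cloud("side",np.load("pics/side22.npy")))
m=(q[...,0]>50)&(q[...,0]<140)&(q[...,1]<25)&(q[...,1]>12)&(q[...,2]>23)&(q[...,2]<40)
s=q[m];A=np.c_[s[:,1]-19,np.ones(len(s))];print("bar top z, slope",np.linalg.lstsq(A,s[:,2],rcond=None)[0],len(s))
E
```

```text
t 18.95 tcp [0.4308 0.0147 0.1933] L [ -31.7 -165.3  178.3] tipL [ -31.7 -165.3  156.3] jaw -6.6 z [ 0. -0. -1.] F [1.2 1.5 0.8] w -0.1 j [ 0.03  0.09 -0.29  1.19 -0.    1.72]
50 8 [[50.0, 7.0, 28.0], [52.0, 10.0, 27.0], [50.0, 10.0, 30.0], [52.0, 12.0, 31.0], [53.0, 16.0, 29.0], [50.0, 18.0, 30.0], [49.0, 23.0, 28.0], [50.0, 26.0, 28.0]]
60 18 [[56.0, 6.0, 28.0], [57.0, 10.0, 27.0], [61.0, 13.0, 29.0], [57.0, 17.0, 28.0], [64.0, 19.0, 28.0], [65.0, 22.0, 28.0]]
70 13 [[71.0, 10.0, 29.0], [66.0, 10.0, 26.0], [68.0, 11.0, 31.0], [70.0, 14.0, 31.0], [71.0, 17.0, 30.0], [70.0, 22.0, 27.0], [66.0, 25.0, 27.0]]
80 12 [[75.0, 10.0, 29.0], [78.0, 11.0, 30.0], [80.0, 14.0, 27.0], [77.0, 16.0, 28.0], [76.0, 21.0, 28.0], [83.0, 23.0, 29.0]]
-20 9 y -16.0 11.0 z [-0.8  0.7  2.7]
-16 11 y -16.0 16.0 z [-0.8  1.3  3.5]
-12 7 y -18.0 17.0 z [0.2 1.3 2.6]
-8 8 y -17.0 16.0 z [-0.8  1.7  2.8]
-4 9 y -16.0 16.0 z [-0.5  1.   3.5]
0 9 y -16.0 12.0 z [-0.2  2.3  2.7]
4 13 y -18.0 15.0 z [-2.1  0.9  1.4]
8 8 y -18.0 18.0 z [-0.6  0.9  2.2]
12 9 y -15.0 16.0 z [-0.7  0.4  1.7]
16 7 y -14.0 18.0 z [-0.6  0.7  1.6]
20 3 y -1.0 4.0 z [0.3 2.3 3.7]
36 1 y -2.0 -2.0 z [0.3 0.3 0.3]
40 3 y -13.0 -9.0 z [0.4 0.4 2.3]
44 5 y -16.0 3.0 z [ 0.4 26.4 28.5]
48 10 y -16.0 17.0 z [ 3.9 16.  28.5]
52 15 y -16.0 16.0 z [ 3.1 19.1 29.6]
56 26 y -16.0 17.0 z [ 8.5 25.7 29.6]
bar 50 [19.7 27.6 29.3] 34
bar 65 [19.5 21.4 22.4] 34
bar 80 [16.3 18.8 21.9] 35
bar 95 [19.3 20.9 23.3] 36
bar 110 [18.3 19.7 21.5] 32
bar 125 [20.5 21.4 22.8] 26
bar 140 [20.3 27.9 29.5] 37
bar 155 [19.5 20.6 21.3] 30
bar 170 [16.8 18.8 20.3] 32
bar 185 [18.8 20.7 22.4] 34
bar 200 [17.8 19.7 21.4] 22
follower x [204.  205.8 210.2 212.9 213.8] 42
bar top z, slope [-2.43750297e-04  2.91966977e+01] 86
```

View pics/side22.png

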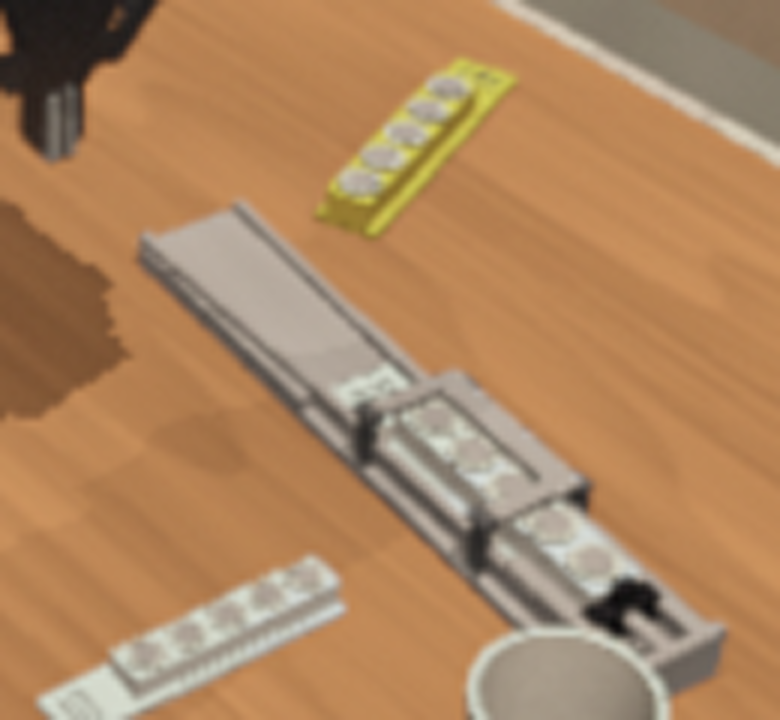

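View pics/top22.png

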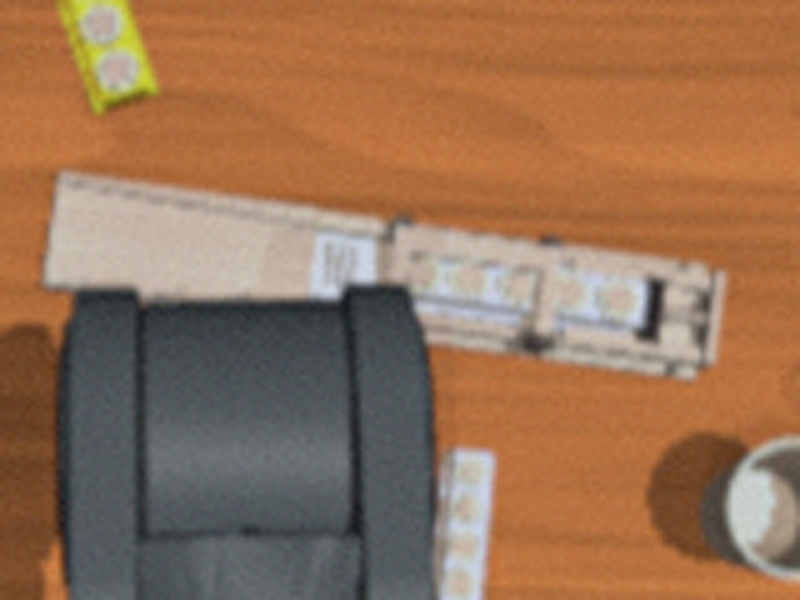

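```bash
cp pics/side0.png pics/side0_full.png; python3 deck.py 0 | tail -1; python3 deck.py 22|tail -1; python3 - <<'E'
import cv2,numpy as np
a=cv2.imread("pics/side0.png").astype(int);b=cv2.imread("pics/side22_full.png").astype(int)
for n,(u,v,r) in {"can":(209,128,18),"cup":(322,268,24),"jug":(400,258,22)}.items():
    print(n,np.abs(a-b)[v-r:v+r,u-r:u+r].mean().round(2))
E
python3 st.py
```

```text
follower x [164.5 166.  171.  173.3 173.8] 46
follower x [204.  205.8 210.2 212.9 213.8] 42
can 15.73
cup 7.15
jug 5.97
t 19.05 tcp [0.4289 0.0171 0.1935] L [ -33.9 -167.5  178.5] tipL [ -33.9 -167.5  156.5] jaw -6.33 z [-0.001  0.001 -1.   ] F [-0.6 -0.6  0.4] w 0.5 j [ 0.04  0.09 -0.29  1.19  0.    1.72]
```

View pics/side22_full.png

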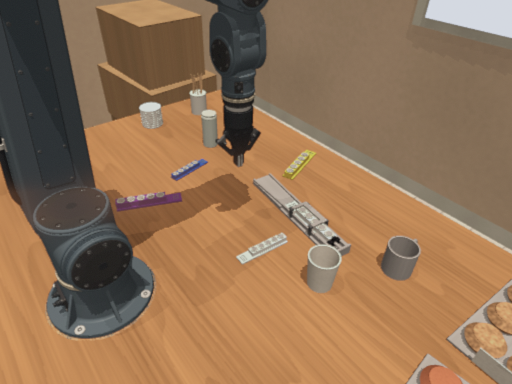

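In the full side view, the can (209,128), cup (322,268) and jug (400,258) are where they were at the start; the arm behind the can explains that pixel difference. The rail lies flat over the seated strip near (305,212), and the gripper is clear of everything.

```bash
python3 -c "
from station import arm;print(arm.job_done())"
```

```text
the job is handed in; nothing more can be done
None
```

I loaded the larger white strip (about 200 x 40 mm) into the magazine and swung the rail shut, then handed the job in at about 19 s of the 61 s allowed.

**How it went:** I laid the strip on the ledge and pushed it nose first under the flanges against the follower. Its tail stayed up, so I pressed the thumb deck down behind the lip and let the spring draw the tail back against the lip. Then I swung the rail over it and pressed it down.

**Last checks:**
- **Follower:** it is pushed back 39.5 mm; a seated strip should hold it at 40 mm.
- **Strip:** it lies flat, with the top at an even height along its length and the deck about 1 mm below the ledge top.
- **Rail:** the bar is level across its width, with its top at about 28 to 29 mm; about 28 mm is fully shut.
- **Bystanders:** the can, cup and jug look unmoved, and the gripper touches nothing.

**What failed or disagreed:**
- **Fingertip height:** the cameras put the fingertips roughly 25 to 30 mm higher than the tool data says. My first grasp closed above the bar because of this; I worked to the camera heights afterwards.
- **Rail contact forces:** the fingertips rode up on the rail's edge once (about 33 N upward, 35 N in all) and jammed against its inner edge once (about 27 N). The final press reached about 58 N downward (61 N in all), more than I intended. I believe these were fingertip contacts, not the gripper's body, which has the 40 N limit, and they are well under the 120 N wrist limit.

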